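# Set the bench out for a nib swap

## Robot

A 6-joint arm with a two-finger parallel gripper is mounted at the origin on the work surface. World frame = base frame: x ahead of the robot, y to its left, z up, the work surface at z = 0. Lengths are in m, angles in rad, forces in N, time in s.
With the tool pointing down it reaches from about 0.4 to 0.825 m from the base axis. Payload 7 kg.
Tool frame: the origin (TCP) lies on the front face of the gripper's body, between the roots of the fingers; the fingertips stand 66 mm ahead of it and the grasp point (between the pads) lies 47 mm ahead of it; y points along the fingers, x is the direction in which the jaws open and shut, and the axes are right-handed (so a half turn about y gives the same grasp; the last joint's range is limited). The gripper opens to 88 mm and grips with 3 to 60 N. Pads are 19 mm wide; open, the fingers measure 130 mm over their backs; the gripper's body (78 mm by 193 mm) begins 47 mm behind the grasp point.
Start: joints at [1.45, 0.359, 0.012, 0, -1.224, -0.288], TCP at [0.268, 0.619, 0.292] pointing down, gripper open.
Joint ranges: [-3.07, 3.07], [-1.43, 2.12], [-1.02, 1.25], [-3.03, 1.67], [-3.05, -0], [-3.03, 3.03]. Speed limits (rad/s): [2.39, 2.39, 3.01, 3.14, 3.14, 3.14].

## Interface

Orientations are given as a rotation vector (axis times angle).
In Python, from rig import * gives the robot as it stands.
- The arm moves only by the tool send_rows, never from a script. Its argument "increments" is a list that holds one entry, the list of rows, each a list of 7 numbers: the finger opening in m, from 0 to 0.0876, then the shift along the tool's x, y, z in m, then the turn, a rotation vector about the tool's x, y, z in degrees. A call has 1 to 20 rows; each row shifts and turns the pose as measured when the row begins, along the tool's axes as they then stand; what a row does not reach is not made up. A row lasts 1/10 s, in which the tool goes at most 50 mm and 8.59 degrees, less where a joint would pass 70% of its speed; a pose out of reach is approached as far as the arm can. A call is refused whole if a number of a shift passes 0.05 or a number of a turn 8.59, either way. A call with a gripper value outside its range is refused whole. The fingers move at their own pace and stop on an object; "force" is the grip in N (left out, the last holds). Time passes only in rows, so rows that do not move let the fingers close. It gives the time, the measured TCP pose, the force and the opening at its end, in the units of the state.
- get_obs(): the state, without advancing time (a new reading comes with each control period).
- snapshot(name): name is "scene" or "top" or "wrist"; returns the picture (384x512x3 uint8, blue, green, red); there is no depth.
- camera_params(name): a dict with "mtx" (3x3 intrinsics, pixels), "view" (4x4, takes a point from world to camera coordinates). Camera axes: x right, y down, z forward; pixel columns grow to the right and rows downward; lengths in m; the calibration is good to about 2 mm. A picture is of the moment at which its call begins: read the wrist's pose just before it. camera_params takes no time and is no camera call; for the wrist camera it gives the pose at the moment of the call.
- close_job(): hands the job in, once; it reports no verdict.
The state is a dict: "clock": time; "joint_positions": joint angles; "qvel": joint speeds; "joint_efforts": joint torques, N m; "position": TCP position; "tool_rot": TCP orientation; "wrist_force": force on the tool from outside, world axes, zero at the start; "wrist_torque": the same for the moment, N m; "gripper_width": finger opening in m.
Only numpy, scipy, OpenCV 4.12 (cv2) and the standard library are available. Lean on these libraries where they do the work, as an engineer would, in place of code of your own. Each camera call takes 0.05 s, during which the arm holds its last target.

## Task

Set the bench out for the next nib swap: stand the steel knockout block in the middle of the black rubber pad, lay the jade pen in the cork-lined tray, in the middle of the clear cork beside the row of nibs and parallel to that row, and set the large nib tin on the bench midway between the pad and the tray, with the small tin centred on its lid. Weight the job slips down with the bronze paperweight, standing upright in the middle of them. Leave the ink bottle and the loupe where they stand.

Things in the scene. Friction and masses are not known exactly. Their poses are not given: they have to be found in the camera images.
- block_c (a point): Steel knockout block, loose: a square bright steel block 50 x 50 mm and 36 mm high with four round holes of different sizes in its top, about 0.6 kg. The point is its centre, 18 mm above its underside; z is up, x and y are square to its sides. It starts upright on the bench.
- pen_c (a point): Jade pen, loose: a capped fountain pen lying flat, marbled green, faceted so that it does not roll, 130 mm long and 14 mm thick (15.6 mm at the gold band, 5 to 12 mm from the middle towards the cap), about 30 g, gold clip on top of the cap half. The point is the middle of its length, on its axis, 7 mm above what it lies on; x runs along the pen towards the cap end, z is up.
- tin_large_c (a point): Large nib tin, loose: a flat round aluminium tin with a plain flat lid, 54 mm across and 24 mm high, about 90 g. The point is its centre, 12 mm above its underside; z is up.
- tin_small_c (a point): Small nib tin, loose: the same kind of round aluminium tin, 36 mm across and 20 mm high, about 50 g. The point is its centre, 10 mm above its underside; z is up.
- weight_c (a point): Bronze paperweight, loose: a squat dark bronze drum with a slightly domed top, 50 mm across and 34 mm high (upright side up to 25 mm), about 0.53 kg. The point is its centre, 17 mm above its underside; z is up.
- pad: Black rubber bench pad, fixed: a square slab 120 x 120 mm, 20 mm thick, on the bench. Origin at the centre of its underside; z up, x and y square to its sides. The tray stands about 270 mm away from it, centre to centre, to its left or to its right (along its +y or -y axis), with clear bench between.
- tray: Cork-lined aluminium tray, fixed: 164 mm (its x) by 124 mm (its y), open, low: rim 12 mm high and 2 mm thick, cork floor 5 mm above the bench. Seven nibs (flat, 2 mm thick, fixed) lie in a row along its x axis on its +y side, in the band y = +30 to +55 mm; the cork from y = -60 to +26 mm is clear, so the middle of the clear cork is at x = 0, y = -17 mm. Origin at the centre of its underside; z up.
- slips: Pad of job slips, fixed: a flat block of cream paper slips 64 mm (its x) by 90 mm (its y), 10 mm thick. Origin at the centre of its underside; z up.
- ink_c (a point): Ink bottle, loose, a bystander: square dark blue glass 46 x 46 mm with a round black cap, 46 mm high in all. The point is its centre, 23 mm above the bench.
- loupe_c (a point): Eye loupe, loose, a bystander: a black tapered tube 30 mm high, 38 mm across at the top and 24 mm at the foot, with a lens on top. The point is its centre, 15 mm above the bench.

How it is judged:
At the end, for the whole second after the job is handed in: All at rest. Block on pad, 14 mm of its centre; pen flat on cork, 13 mm lengthwise, 15 mm crosswise, 0.2 rad; large tin on bench, up to 151 mm from pad's and tray's centres, 22 mm off pad's y axis; small tin on it, 10 mm; paperweight on slips, 14 mm; all upright; ink and loupe moved under 30 mm (horizontal distance between block_c and pad below 0.014 m and z of block_c in the frame of pad between 0.033 and 0.043 m and angle between each of block_c, tin_large_c, tin_small_c, weight_c's own z axis and vertical below 0.12 rad and x of pen_c in the frame of tray between -0.013 and 0.013 m and y of pen_c in the frame of tray between -0.032 and -0.002 m and z of pen_c in the frame of tray between 0.008 and 0.017 m and angle between the x axis of pen_c and the x axis of tray, either way round below 0.2 rad and angle between pen_c's own x axis and vertical between 1.4908 and 1.6508 rad and horizontal distance between tin_large_c and pad below 0.151 m and horizontal distance between tin_large_c and tray below 0.151 m and x of tin_large_c in the frame of pad between -0.022 and 0.022 m and height (world z) of tin_large_c between 0.008 and 0.016 m and horizontal distance between tin_small_c and tin_large_c below 0.01 m and z of tin_small_c in the frame of tin_large_c between 0.018 and 0.026 m and horizontal distance between weight_c and slips below 0.014 m and z of weight_c in the frame of slips between 0.022 and 0.032 m and distance of each of ink_c, loupe_c from where it was at the start of the episode below 0.03 m and linear speed of each of block, pen, tin_large, tin_small, weight below 0.02 m/s); the robot touches nothing.
It fails at once if the ink bottle is pushed away or knocked over (distance of ink_c from where it was at the start of the episode above 0.03 m or angle between ink_c's own z axis and vertical above 0.6 rad).
It fails at once if the loupe is pushed away or knocked over (distance of loupe_c from where it was at the start of the episode above 0.03 m or angle between loupe_c's own z axis and vertical above 0.6 rad).
It also fails if it takes over 131 s, if anything falls off the work surface, if the arm or the gripper's body presses on something with over 40 N, if the wrist force passes 120 N, or if a joint passes its speed limit or range.

## Working session

There is one attempt and no reset: what is moved stays moved. The work goes in short steps, Python scripts to look and compute and a tool call to move; the robot and the scene stay as the last step left them, time stands still between calls to the robot, and variables do not carry over. Pictures are saved under pics/ and viewed, and the job is handed in when it is done.

Besides the shell and the picture viewer there is one more tool, called after ">>>" as name([rows], argument=value, ...), one row to a line, values as JSON. send_rows: Moves the arm, as the interface text tells. Its arguments: {"type":"object","properties":{"increments":{"type":"array"},"force":{"type":"number"}},"required":["increments"]}

```bash
ls; mkdir -p pics
python3 - <<'E'
from rig import *
import cv2
print(get_obs())
for n in ("scene","top","wrist"):
    p=camera_params(n); print(n,p["mtx"].round(2).tolist(),p["view"].round(4).tolist() if hasattr(p["view"],'round') else p["view"])
    cv2.imwrite(f"pics/{n}0.png",snapshot(n))
E
```

```text
pics
{'clock': 0.0, 'joint_positions': array([ 1.45005904e+00,  3.59390815e-01,  1.10407225e-02, -3.74252680e-04,
       -1.22411279e+00, -2.88080027e-01]), 'qvel': array([-0.00091042, -0.00098033, -0.00040209, -0.00019201, -0.0002973 ,
        0.00035387]), 'joint_efforts': array([-1.12793503e-03, -5.82697105e+01,  2.93045944e+01,  6.99684396e+00,
        6.78032055e-03, -1.68340212e-04]), 'position': array([0.26819719, 0.61899829, 0.29120783]), 'tool_rot': array([-0.98861114,  1.50311566, -1.50499699]), 'wrist_force': array([ 0.4455188 , -0.50415274, -0.11245987]), 'wrist_torque': array([-0.02331231,  0.01225438, -0.01917097]), 'gripper_width': 0.08788674140686084}
scene [[418.13, 0.0, 252.41], [0.0, 418.13, 191.2], [0.0, 0.0, 1.0]] [[-0.7629, 0.6465, -0.0123, 0.4384], [0.4887, 0.564, -0.6657, -0.2413], [-0.4234, -0.5138, -0.7462, 1.2637], [0.0, 0.0, 0.0, 1.0]]
top [[372.08, 0.0, 259.66], [0.0, 372.08, 192.81], [0.0, 0.0, 1.0]] [[-0.0066, -0.9998, -0.0189, 0.0168], [-0.9988, 0.0075, -0.0485, 0.5647], [0.0486, 0.0186, -0.9986, 0.8299], [0.0, 0.0, 0.0, 1.0]]
wrist [[337.19, 0.0, 247.91], [0.0, 337.19, 189.13], [0.0, 0.0, 1.0]] [[-0.3971, -0.9178, 0.0015, 0.6749], [-0.8902, 0.3856, 0.2426, -0.0302], [-0.2232, 0.095, -0.9701, 0.3892], [0.0, 0.0, 0.0, 1.0]]
```

View pics/top0.png

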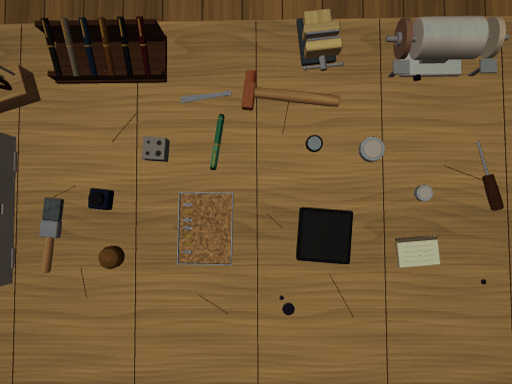

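View pics/scene0.png

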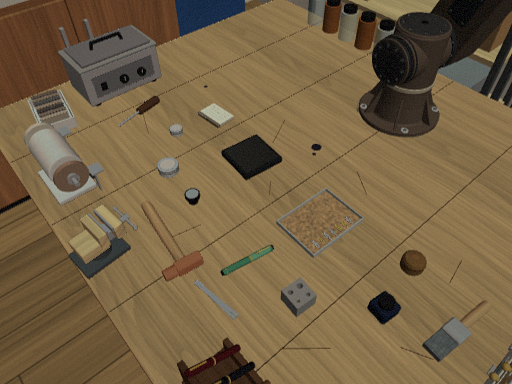

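View pics/wrist0.png

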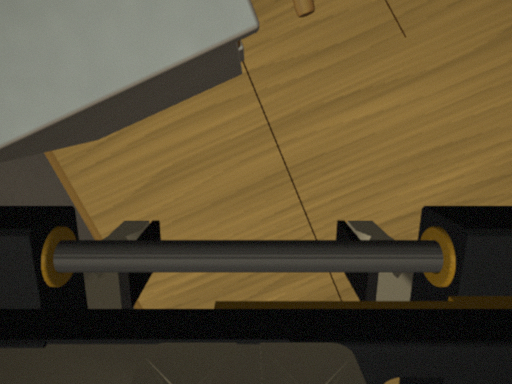

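Run:
```python
from scipy.spatial.transform import Rotation as R
print(R.from_rotvec([-0.98861114,  1.50311566, -1.50499699]).as_matrix().round(4))
```

```text
[[-3.976e-01 -6.000e-04  9.175e-01]
 [-9.175e-01 -1.600e-03 -3.976e-01]
 [ 1.700e-03 -1.000e+00  1.000e-04]]
```

```bash
cat > lib.py <<'E'
import numpy as np, cv2, json
from scipy.spatial.transform import Rotation as R
def ray(p,uv):
    K=np.array(p["mtx"]);V=np.array(p["view"])
    d=V[:3,:3].T@np.linalg.solve(K,[uv[0],uv[1],1.]); c=-V[:3,:3].T@V[:3,3]
    return c,d/np.linalg.norm(d)
def onplane(p,uv,z):
    c,d=ray(p,uv); return c+d*(z-c[2])/d[2]
def tri(p1,u1,p2,u2):
    c1,d1=ray(p1,u1);c2,d2=ray(p2,u2)
    A=np.c_[d1,-d2]; s=np.linalg.lstsq(A,c2-c1,rcond=None)[0]
    a=c1+d1*s[0];b=c2+d2*s[1]; return (a+b)/2,np.linalg.norm(a-b)
def proj(p,X):
    K=np.array(p["mtx"]);V=np.array(p["view"]);q=K@(V[:3,:3]@np.asarray(X)+V[:3,3]);return q[:2]/q[2]
E
python3 - <<'E'
from rig import *
from lib import *
P={n:camera_params(n) for n in("scene","top","wrist")}
pk=dict(block=((155,149),.03),pen=((217,142),.007),tray=((205,228),.01),pad=((325,236),.02),tinL=((372,149),.024),tinS=((424,193),.02),slips=((418,252),.01),weight=((111,257),.03),ink=((101,199),.046),loupe=((314,143),.03))
for k,(uv,z) in pk.items():
    X=onplane(P["top"],uv,z); print(k,X.round(3),np.hypot(*X[:2]).round(3),"scene",proj(P["scene"],X).round(0))
a=cv2.imread("pics/top0.png"); cv2.imwrite("pics/t0a.png",cv2.resize(a[110:290,80:260],None,fx=4,fy=4)[:600]); 
cv2.imwrite("pics/t0a.png",cv2.resize(a[100:280,80:270],(760,720))[:600]); cv2.imwrite("pics/t0b.png",cv2.resize(a[120:270,280:460],(720,600)))
b=cv2.imread("pics/scene0.png"); cv2.imwrite("pics/s0a.png",cv2.resize(b[180:330,210:440],(800,522)));cv2.imwrite("pics/s0b.png",cv2.resize(b[90:220,140:300],(738,600)))
V=np.array(P["wrist"]["view"]);print("wristcam",-V[:3,:3].T@V[:3,3])
E
```

```text
block [0.664 0.247 0.03 ] 0.709 scene [298. 293.]
pen [0.683 0.111 0.007] 0.692 scene [247. 260.]
tray [0.486 0.138 0.01 ] 0.505 scene [319. 220.]
pad [ 0.467 -0.132  0.02 ] 0.485 scene [251. 153.]
tinL [ 0.661 -0.24   0.024] 0.703 scene [168. 164.]
tinS [ 0.561 -0.354  0.02 ] 0.664 scene [176. 128.]
slips [ 0.429 -0.341  0.01 ] 0.549 scene [216. 114.]
weight [0.424 0.344 0.03 ] 0.546 scene [412. 257.]
ink [0.552 0.361 0.046] 0.66 scene [381. 295.]
loupe [ 0.674 -0.11   0.03 ] 0.683 scene [192. 194.]
wristcam [0.32802785 0.59413943 0.38397544]
```

View pics/t0a.png

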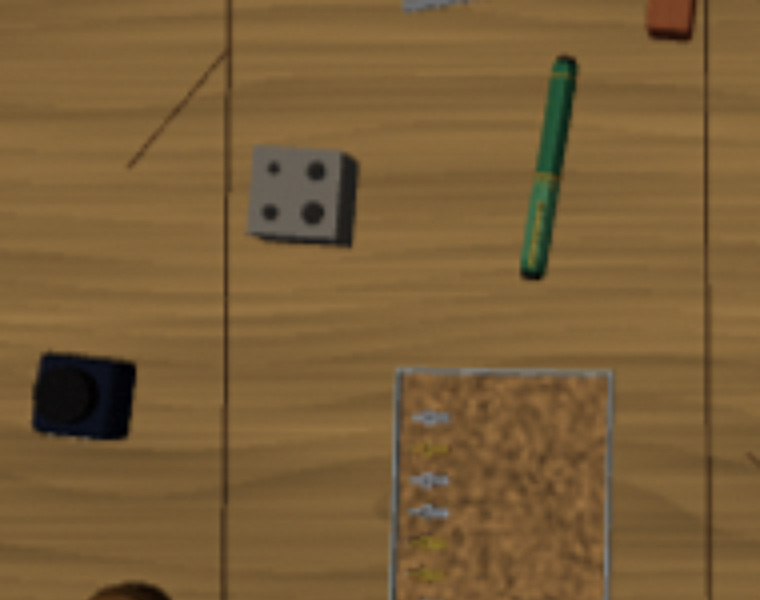

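View pics/t0b.png

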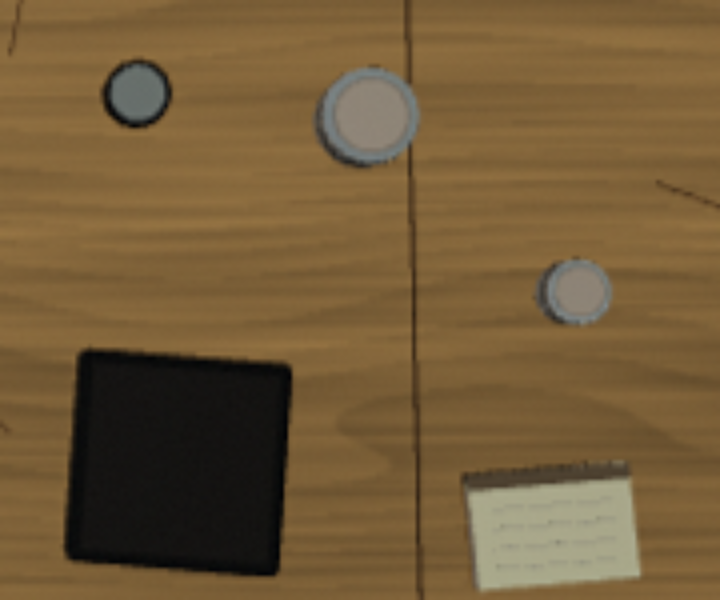

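View pics/s0a.png

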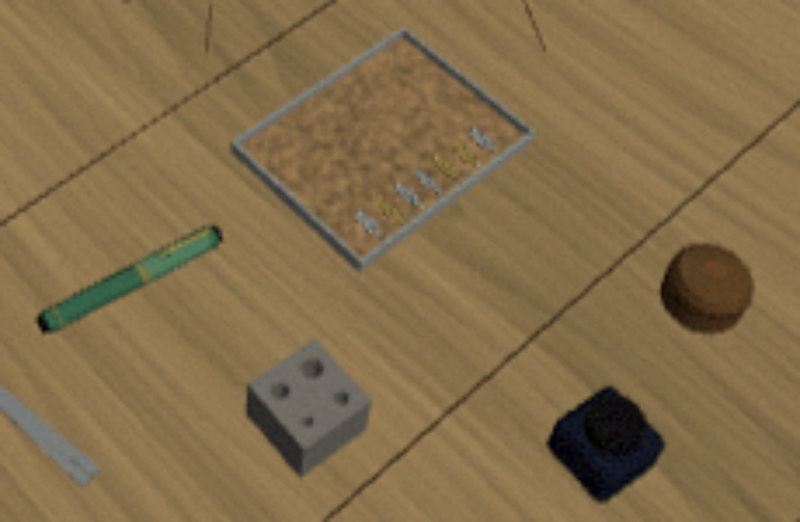

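View pics/s0b.png

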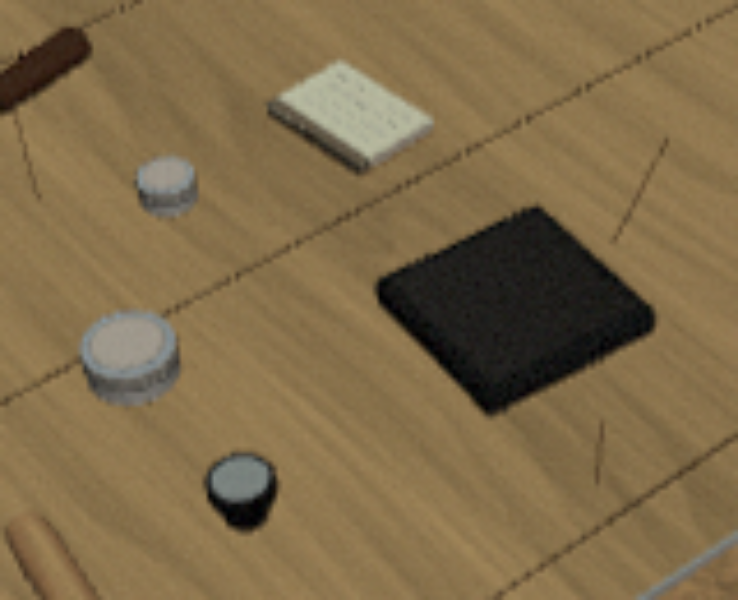

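```bash
cat > m.py <<'E'
from rig import *
from lib import *
P={n:camera_params(n) for n in("scene","top")}
I={"top":cv2.imread("pics/top0.png"),"scene":cv2.imread("pics/scene0.png")}
def mask(n,f,box):
    im=I[n]; h=cv2.cvtColor(im,cv2.COLOR_BGR2HSV).astype(int); b=im.astype(int)
    m=f(h,b).astype(np.uint8)*255; z=np.zeros_like(m); x0,y0,x1,y1=box; z[y0:y1,x0:x1]=m[y0:y1,x0:x1]
    c=cv2.findContours(z,cv2.RETR_EXTERNAL,cv2.CHAIN_APPROX_NONE)[0]
    return max(c,key=cv2.contourArea),z
jobs={
 "pad":(lambda h,b:h[...,2]<40,(280,190,370,280),(210,120,295,190)),
 "slips":(lambda h,b:(h[...,2]>140)&(h[...,1]<80),(385,225,450,275),(190,95,240,135)),
 "tinL":(lambda h,b:(h[...,1]<70)&(h[...,2]>90),(350,130,395,168),(150,145,185,185)),
 "tinS":(lambda h,b:(h[...,1]<70)&(h[...,2]>90),(405,178,440,208),(165,118,187,140)),
 "loupe":(lambda h,b:(h[...,1]<80),(300,130,330,160),(180,180,205,210)),
 "block":(lambda h,b:(h[...,1]<60)&(h[...,2]>85),(135,130,175,168),(275,270,325,320)),
 "pen":(lambda h,b:(b[...,1]>b[...,2]+15),(200,105,235,175),(215,240,280,280)),
 "weight":(lambda h,b:(h[...,0]<16)&(h[...,2]<140)&(h[...,1]>90),(92,240,130,275),(395,245,430,280)),
 "ink":(lambda h,b:b[...,0]>b[...,2],(80,180,120,215),(360,285,405,325)),
}
for k,(f,bt,bs) in jobs.items():
    for n,bx in(("top",bt),("scene",bs)):
        c,z=mask(n,f,bx); (r,s,a)=cv2.minAreaRect(c); M=cv2.moments(c)
        print(k,n,"bbox",cv2.boundingRect(c),"rect c",np.round(r,1),"s",np.round(s,1),"a",round(a,1),"cen",round(M["m10"]/M["m00"],1),round(M["m01"]/M["m00"],1),"A",cv2.contourArea(c))
E
python3 m.py
```

```text
pad top bbox (296, 208, 57, 56) rect c [324.1 235.4] s [53.4 52.8] a 4.1 cen 324.2 235.4 A 2701.5
pad scene bbox (222, 135, 60, 45) rect c [251.1 155.7] s [37.  50.4] a 61.4 cen 250.9 156.4 A 1428.0
slips top bbox (397, 240, 43, 28) rect c [418.1 253.1] s [24.7 40.8] a 85.1 cen 418.1 253.1 A 931.5
slips scene bbox (201, 103, 33, 22) rect c [216.9 113.1] s [30.  14.7] a 33.7 cen 216.8 113.1 A 331.0
tinL top bbox (360, 137, 25, 24) rect c [372.  148.5] s [23.3 23.3] a 45.0 cen 372.2 148.3 A 418.0
tinL scene bbox (157, 157, 22, 21) rect c [167.3 167. ] s [20.4 20.5] a 84.3 cen 167.8 166.3 A 293.5
tinS top bbox (416, 185, 17, 16) rect c [424.  192.5] s [15. 16.] a 90.0 cen 424.3 192.4 A 185.5
tinS scene bbox (170, 124, 13, 13) rect c [176. 130.] s [12. 12.] a 90.0 cen 176.0 129.3 A 100.0
loupe top bbox (307, 136, 15, 16) rect c [314.  143.5] s [15. 14.] a 90.0 cen 314.0 142.9 A 163.5
loupe scene bbox (185, 188, 14, 15) rect c [191.7 194.2] s [12.7 13.4] a 45.0 cen 191.5 193.6 A 117.0
block top bbox (142, 137, 23, 22) rect c [153.1 147.7] s [21.6 21.2] a 4.1 cen 153.1 147.6 A 419.5
block scene bbox (282, 278, 35, 31) rect c [298.8 293. ] s [27.3 23.2] a 48.4 cen 298.7 292.9 A 546.0
pen top bbox (214, 115, 10, 29) rect c [218.8 128.8] s [ 6.1 27.9] a 9.5 cen 218.6 129.5 A 127.0
pen scene bbox (222, 257, 29, 18) rect c [236.2 265.3] s [ 6.2 30.4] a 62.1 cen 236.6 265.1 A 147.5
weight top bbox (99, 246, 25, 23) rect c [111. 257.] s [22. 24.] a 90.0 cen 110.8 257.1 A 392.5
weight scene bbox (400, 254, 26, 21) rect c [410.7 266.2] s [25.4 15.1] a 31.0 cen 408.2 267.1 A 84.5
ink top bbox (89, 189, 25, 21) rect c [100.8 199. ] s [23.  19.1] a 6.3 cen 103.8 199.4 A 223.0
ink scene bbox (368, 292, 33, 32) rect c [383.5 306.6] s [26.5 25.2] a 48.4 cen 383.5 307.9 A 478.5
```

Run:
```python
import cv2,numpy as np
t=cv2.imread("pics/top0.png");s=cv2.imread("pics/scene0.png")
def crop(im,x,y,w,h,f=5,g=1.0):
    c=im[y:y+h,x:x+w].astype(float)/255; c=(c**g*255).clip(0,255).astype(np.uint8)
    return cv2.resize(c,None,fx=f,fy=f,interpolation=cv2.INTER_CUBIC)
def cat(a,b):
    h=max(a.shape[0],b.shape[0]); a=cv2.copyMakeBorder(a,0,h-a.shape[0],0,0,0);b=cv2.copyMakeBorder(b,0,h-b.shape[0],0,0,0);return np.hstack([a,b])
# A: pad top (290,200) & scene (215,130)
a=cat(crop(t,290,200,75,75,5,.45),crop(s,215,128,80,75,5,.45)); cv2.imwrite("pics/A.png",a)
b=cat(crop(t,170,185,75,85,5,.8),crop(s,270,180,85,85,5,.8)); cv2.imwrite("pics/B.png",b)
c=cat(crop(t,385,228,70,50,6,.8),crop(s,192,92,60,50,6,.8)); cv2.imwrite("pics/C.png",c)
d=cat(crop(t,92,240,45,40,8,.6),crop(s,392,240,45,45,8,.6)); cv2.imwrite("pics/D.png",d)
for x in(a,b,c,d):print(x.shape)
```

```text
(375, 775, 3)
(425, 800, 3)
(300, 780, 3)
(360, 720, 3)
```

View pics/A.png

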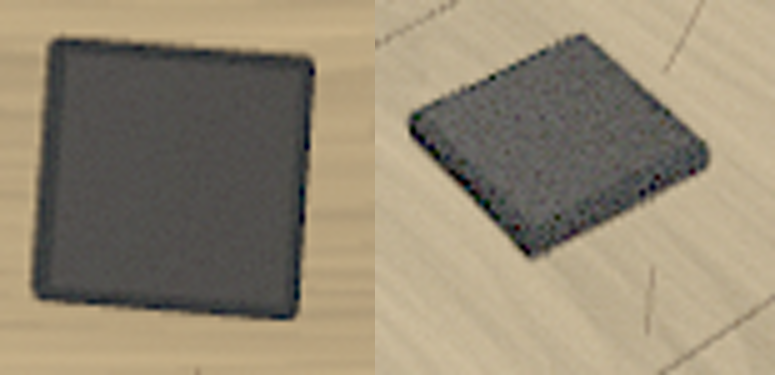

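View pics/B.png

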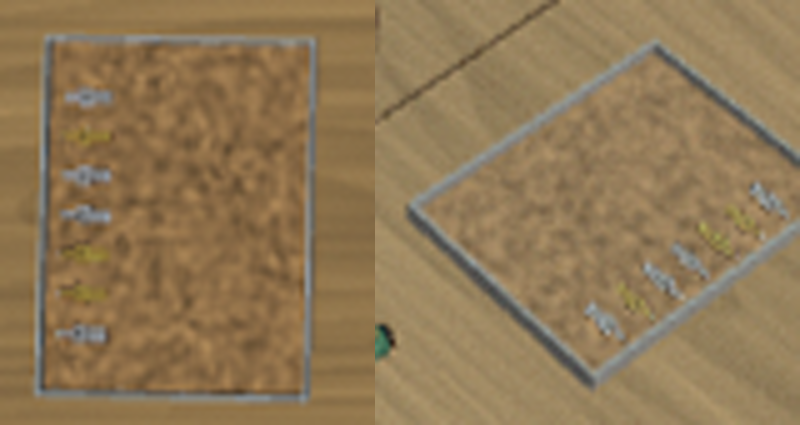

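View pics/C.png

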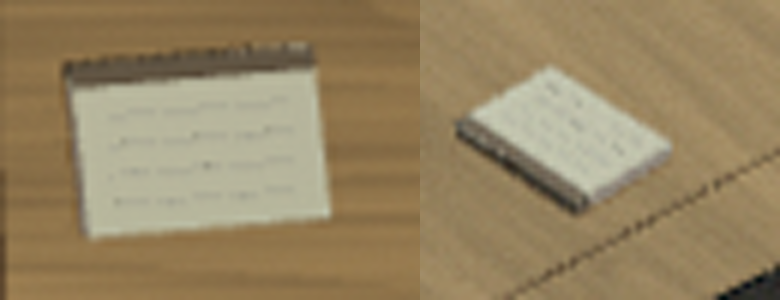

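View pics/D.png

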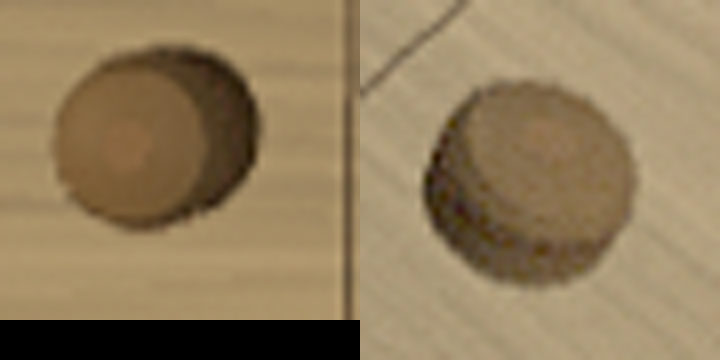

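```bash
cat > tr.py <<'E'
from rig import *
from lib import *
P={n:camera_params(n) for n in("scene","top")}
def T(U,f,o):return ((U[0]+.5)/f-.5+o[0],(U[1]+.5)/f-.5+o[1])
def go(name,ut,us):
    X,e=tri(P["top"],ut,P["scene"],us); print(f"{name:10s}",X.round(4),"gap mm",round(e*1e3,1)); return X
A=lambda t,s:(T(t,5,(290,200)),T((s[0]-375,s[1]),5,(215,128)))
B=lambda t,s:(T(t,5,(170,185)),T((s[0]-375,s[1]),5,(270,180)))
C=lambda t,s:(T(t,6,(385,228)),T((s[0]-420,s[1]),6,(192,92)))
D=lambda t,s:(T(t,8,(92,240)),T((s[0]-360,s[1]),8,(392,240)))
E=lambda t,s:(T(t,4,(280,120)),T(s,4.6125,(140,90)))
F=lambda t,s:(T(t,4,(80,100)),T(s,3.478,(210,180)))
go("pad+-",*A((314,60),(410,116)));go("pad--",*A((297,318),(583,35)));go("pad-+",*A((36,298),(710,148)));go("pad++",*A((54,42),(530,228)))
go("tray+-",*B((315,40),(412,205)));go("tray--",*B((306,400),(655,44)));go("tray++",*B((46,38),(595,378)))
go("slip+-",*C((312,44),(458,122)));go("slip--",*C((330,216),(550,66)));go("slip-+",*C((90,237),(672,148)));go("slip++",*C((66,62),(588,195)))
go("weight",*D((127,145),(545,137)))
go("tinL",*E((371,115),(130,344)));go("tinS",*E((577,292),(167,174)));go("loupe",*E((137,93),(242,479)))
go("block c",*F((295,193),(309,386)));go("b1",*F((253,146),(304,430)));go("b2",*F((343,153),(247,394)));go("b3",*F((338,238),(316,341)));go("b4",*F((247,233),(371,404)))
go("penband",*F((545,177),(141,271)));go("pencap",*F((532,273),(216,235)));go("pentail",*F((566,62),(46,322)));
E
python3 tr.py
```

```text
pad+-      [ 0.5202 -0.1939  0.0192] gap mm 1.8
pad--      [ 0.4054 -0.1845  0.0176] gap mm 2.1
pad-+      [ 0.4154 -0.0687  0.0197] gap mm 1.1
pad++      [ 0.53  -0.078  0.029] gap mm 1.0
tray+-     [0.5648 0.0753 0.0129] gap mm 2.7
tray--     [0.4028 0.0794 0.011 ] gap mm 0.9
tray++     [0.5674 0.1978 0.0117] gap mm 0.8
slip+-     [ 0.4668 -0.3811  0.0141] gap mm 2.3
slip--     [ 0.4041 -0.3866  0.0144] gap mm 0.0
slip-+     [ 0.3953 -0.2993  0.0091] gap mm 1.6
slip++     [ 0.4598 -0.2855  0.0229] gap mm 6.3
weight     [0.4231 0.3488 0.0371] gap mm 0.0
tinL       [ 0.6611 -0.2394  0.0258] gap mm 1.8
tinS       [ 0.5618 -0.3518  0.0246] gap mm 0.5
loupe      [ 0.6739 -0.1086  0.0322] gap mm 1.1
block c    [0.665  0.2477 0.0411] gap mm 0.3
b1         [0.6897 0.2682 0.0504] gap mm 0.1
b2         [0.6899 0.2242 0.0287] gap mm 0.5
b3         [0.6396 0.2264 0.0345] gap mm 3.0
b4         [0.6438 0.2764 0.035 ] gap mm 0.5
penband    [0.6772 0.1127 0.0135] gap mm 1.3
pencap     [0.6222 0.1211 0.0096] gap mm 2.3
pentail    [0.744  0.1012 0.0108] gap mm 2.2
```

>>> send_rows([
  [[0.0876,0,0,0,0,-7.8,0],[0.0876,0,0,0,0,-7.8,0],[0.0876,0,0,0,0,-7.8,0],[0.0876,0.039,0.013,0.022,0,0,0],[0.0876,0.039,0.013,0.022,0,0,0],[0.0876,0.039,0.013,0.022,0,0,0],[0.0876,0.039,0.013,0.022,0,0,0],[0.0876,0.039,0.013,0.022,0,0,0],[0.0876,0.039,0.013,0.022,0,0,0],[0.0876,0.039,0.013,0.022,0,0,0],[0.0876,0,0,0,0,0,0],[0.0876,0,0,0,0,0,0]],
], force=30)

```text
clock: 1.35
position: [0.4296, 0.3375, 0.1936]
tool_rot: [-1.225, 1.195, -1.198]
wrist_force: [0.1, 0.4, 0.2]
gripper_width: 0.0876
```

```bash
cat >> lib.py <<'E'
def pose(o):
    M=R.from_rotvec(o["tool_rot"]).as_matrix(); return np.array(o["position"]),M
def to(o,X,psi):
    "shift in tool axes (mm) and turn about tool y (deg) to reach TCP X, heading psi"
    p,M=pose(o); cur=np.degrees(np.arctan2(M[1,2],M[0,2]))
    G=np.array([[np.sin(np.radians(psi)),0,np.cos(np.radians(psi))],[-np.cos(np.radians(psi)),0,np.sin(np.radians(psi))],[0,-1,0]])
    rv=np.degrees(R.from_matrix(M.T@G).as_rotvec())
    print("t",round(o["clock"],2),"tcp",p.round(4),"psi",round(cur,2),"w",round(float(o["gripper_width"]),4),"F",np.round(o["wrist_force"],1),"q6",round(float(o["joint_positions"][5]),2))
    print("  shift mm now-axes",(M.T@(np.array(X)-p)*1e3).round(1)," target-axes",(G.T@(np.array(X)-p)*1e3).round(1)," turn deg",rv.round(2))
E
python3 - <<'E'
from rig import *
from lib import *
o=get_obs(); to(o,[.4235,.347,.2],0)
p=camera_params("wrist"); im=snapshot("wrist"); cv2.imwrite("pics/w1.png",im)
print(proj(p,[.4235,.347,.034]))
E
```

```text
t 1.35 tcp [0.4296 0.3375 0.1936] psi 1.07 w 0.0876 F [0.1 0.4 0.2] q6 0.56
  shift mm now-axes [-9.6 -6.4 -6. ]  target-axes [-9.5 -6.4 -6.1]  turn deg [0.2  1.07 0.32]
[235.20860408 198.41239377]
```

View pics/w1.png

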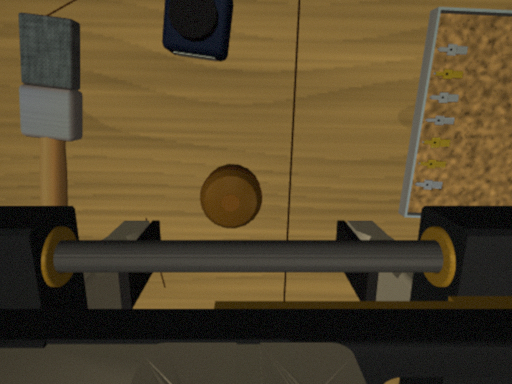

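Run:
```python
from rig import *
from lib import *
p=camera_params("wrist")
im=cv2.imread("pics/w1.png");h=cv2.cvtColor(im,cv2.COLOR_BGR2HSV)
m=((h[...,0]<15)).astype(np.uint8); m[:160]=0;m[230:]=0;m[:,:195]=0;m[:,270:]=0
print(m.sum(),cv2.boundingRect(m))
for uv,z in(((231,203),.034),((231,195),.02),((231,195),.0125)): print(onplane(p,uv,z).round(4))
t=camera_params("top"); print(onplane(t,(107.6,257.8),.034).round(4))
```

```text
106 (206, 165, 56, 62)
[0.4193 0.3503 0.034 ]
[0.4219 0.3509 0.02  ]
[0.4198 0.3512 0.0125]
[0.4225 0.3498 0.034 ]
```

>>> send_rows([
  [[0.0876,-0.0125,0,-0.0085,0,1.0,0],[0.0876,0,0.03,0,0,0,0],[0.0876,0,0.03,0,0,0,0],[0.0876,0,0.03,0,0,0,0],[0.0876,0,0.015,0,0,0,0],[0.0876,0,0.005,0,0,0,0],[0.0876,0,0,0,0,0,0]],
])

```text
clock: 2.1
position: [0.4184, 0.3598, 0.0832]
tool_rot: [-1.213, 1.201, -1.201]
wrist_force: [0.0, -0.1, 0.5]
gripper_width: 0.0876
```

Run:
```python
from rig import *
from lib import *
o=get_obs(); to(o,[.421,.350,.071],0)
```

```text
t 2.1 tcp [0.4184 0.3598 0.0832] psi 0.61 w 0.0876 F [ 0.  -0.1  0.5] q6 0.52
  shift mm now-axes [ 9.8 12.2  2.5]  target-axes [ 9.8 12.2  2.6]  turn deg [-0.06  0.61 -0.06]
```

>>> send_rows([
  [[0.0876,0.0098,0.0,0.0026,0,0.6,0],[0.0876,0,0,0,0,0,0],[0.0876,0,0,0,0,0,0]],
])

```text
clock: 2.4
position: [0.4216, 0.3513, 0.0856]
tool_rot: [-1.204, 1.208, -1.207]
wrist_force: [-0.6, -0.2, 0.1]
gripper_width: 0.0876
```

Run:
```python
from rig import *
from lib import *
o=get_obs(); to(o,[.421,.350,.071],0)
p=camera_params("wrist"); im=snapshot("wrist"); cv2.imwrite("pics/w2.png",im)
```

```text
t 2.4 tcp [0.4216 0.3513 0.0856] psi 0.06 w 0.0876 F [-0.6 -0.2  0.1] q6 0.52
  shift mm now-axes [ 1.3 14.6 -0.7]  target-axes [ 1.3 14.6 -0.6]  turn deg [-0.18  0.06 -0.24]
```

View pics/w2.png

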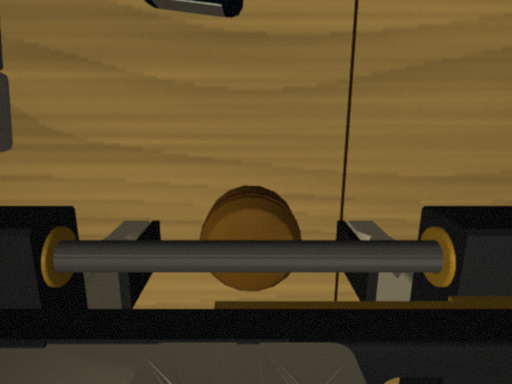

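>>> send_rows([
  [[0.0876,0.001,0.008,-0.0006,0,0,0],[0.0876,0,0.005,0,0,0,0],[0.0876,0,0.0,0,0,0,0],[0.04,0,0,0,0,0,0],[0.04,0,0,0,0,0,0],[0.04,0,0,0,0,0,0],[0.04,0,0,0,0,0,0],[0.04,0,0,0,0,0,0],[0.04,0,0,0,0,0,0]],
], force=40)

```text
clock: 3.35
position: [0.4215, 0.3503, 0.0725]
tool_rot: [-1.202, 1.208, -1.207]
wrist_force: [0.9, -1.0, -0.9]
gripper_width: 0.0488
```

>>> send_rows([
  [[0.04,0,-0.02,0,0,0,0],[0.04,0,-0.03,0,0,0,0],[0.04,0,-0.035,0,0,0,0],[0.04,0.03,-0.03,0.015,0,0,0],[0.04,0.043,-0.005,0.015,0,0,0],[0.04,0.043,0,0.015,0,0,0],[0.04,0.043,0,0.015,0,0,0],[0.04,0.043,0,0.015,0,0,0],[0.04,0.043,0,0,0,0,0],[0.04,0.043,0,0,0,0,0],[0.04,0.043,0,0,0,0,0],[0.04,0.043,0,0,0,0,0],[0.04,0.043,0,0,0,0,0],[0.04,0.043,0,0,0,0,0],[0.04,0.043,0,-0.01,0,0,0],[0.04,0.043,0,-0.01,0,0,0],[0.04,0.03,0,-0.01,0,0,0],[0.04,0.02,0,-0.01,0,0,0],[0.04,0,0,0,0,0,0],[0.04,0,0,0,0,0,0]],
])

```text
clock: 5.35
position: [0.4412, -0.2708, 0.182]
tool_rot: [-1.221, 1.234, -1.199]
wrist_force: [-0.4, -0.5, -5.5]
gripper_width: 0.0488
```

Run:
```python
from rig import *
from lib import *
o=get_obs(); to(o,[.431,-.340,.085],0)
p=camera_params("wrist"); im=snapshot("wrist"); cv2.imwrite("pics/w3.png",im)
```

```text
t 5.35 tcp [ 0.4412 -0.2708  0.182 ] psi -0.36 w 0.0488 F [-0.4 -0.5 -5.5] q6 1.74
  shift mm now-axes [69.7 96.9 -7.4]  target-axes [ 69.2  97.  -10.2]  turn deg [ 1.4  -0.36 -0.22]
```

View pics/w3.png

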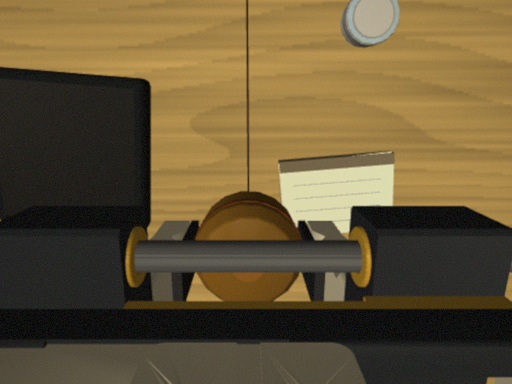

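>>> send_rows([
  [[0.04,0.03,0.02,-0.005,1.4,-0.3,-0.2],[0.04,0.025,0.02,-0.003,0,0,0],[0.04,0.012,0.02,0,0,0,0],[0.04,0,0,0,0,0,0],[0.04,0,0,0,0,0,0],[0.04,0,0,0,0,0,0]],
])

```text
clock: 6.0
position: [0.4356, -0.3343, 0.1204]
tool_rot: [-1.21, 1.203, -1.204]
wrist_force: [-0.1, 0.7, -5.8]
gripper_width: 0.0487
```

Run:
```python
from rig import *
from lib import *
o=get_obs(); to(o,[.431,-.340,.0845],0)
p=camera_params("wrist"); im=snapshot("wrist"); cv2.imwrite("pics/w4.png",im)
```

```text
t 6.0 tcp [ 0.4356 -0.3343  0.1204] psi 0.42 w 0.0487 F [-0.1  0.7 -5.8] q6 1.88
  shift mm now-axes [ 5.7 35.8 -4.7]  target-axes [ 5.7 35.9 -4.6]  turn deg [-0.1   0.42 -0.07]
```

View pics/w4.png

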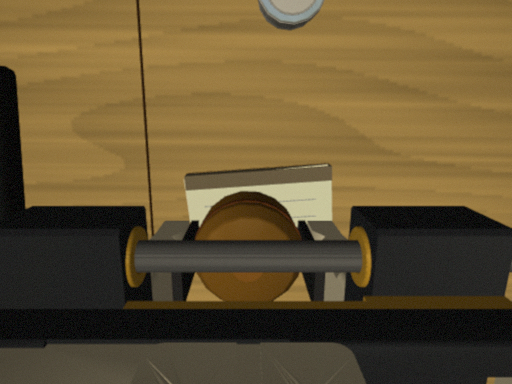

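Run:
```python
from rig import *
from lib import *
p=camera_params("wrist")
a=onplane(p,(185,175),.01);b=onplane(p,(331,165.5),.01);print(a.round(4),b.round(4),np.linalg.norm(a-b))
d=(b-a)/np.linalg.norm(b-a); n=np.array([d[1],-d[0],0]); n=n if n[0]<0 else -n
print("centre",((a+b)/2+n*.032).round(4), "yaw",np.degrees(np.arctan2(d[0],-d[1])))
```

```text
[ 0.459  -0.2947  0.01  ] [ 0.4657 -0.3841  0.01  ] 0.08961895714919425
centre [ 0.4304 -0.3417  0.01  ] yaw 4.260152951458609
```

>>> send_rows([
  [[0.04,0.0065,0.01,-0.005,0,0.4,0],[0.04,0,0.01,0,0,0,0],[0.04,0,0.007,0,0,0,0],[0.04,0,0.003,0,0,0,0],[0.04,0,0,0,0,0,0],[0.04,0,0,0,0,0,0]],
])

```text
clock: 6.65
position: [0.4319, -0.3403, 0.0897]
tool_rot: [-1.207, 1.204, -1.21]
wrist_force: [0.4, 0.1, -5.0]
gripper_width: 0.0488
```

Run:
```python
from rig import *
from lib import *
o=get_obs(); to(o,[.431,-.341,.083],0)
```

```text
t 6.65 tcp [ 0.4319 -0.3403  0.0897] psi 0.14 w 0.0488 F [ 0.4  0.1 -5. ] q6 1.89
  shift mm now-axes [ 0.7  6.7 -0.9]  target-axes [ 0.7  6.7 -0.9]  turn deg [-0.3   0.14  0.  ]
```

>>> send_rows([
  [[0.04,0.0007,0.005,-0.0009,0,0,0],[0.04,0,0.002,0,0,0,0],[0.04,0,0,0,0,0,0],[0.04,0,0,0,0,0,0]],
])

```text
clock: 7.05
position: [0.4314, -0.3412, 0.0826]
tool_rot: [-1.206, 1.203, -1.211]
wrist_force: [-0.8, -0.6, -6.4]
gripper_width: 0.049
```

>>> send_rows([
  [[0.04,0,0.001,0,0,0,0],[0.04,0,0.0005,0,0,0,0],[0.04,0,0,0,0,0,0]],
])

```text
clock: 7.35
position: [0.4316, -0.3412, 0.0827]
tool_rot: [-1.206, 1.201, -1.211]
wrist_force: [-0.5, -0.8, -6.2]
gripper_width: 0.0488
```

>>> send_rows([
  [[0.04,0,0.003,0,0,0,0],[0.04,0,0.002,0,0,0,0],[0.04,0,0,0,0,0,0]],
])

```text
clock: 7.65
position: [0.432, -0.3414, 0.083]
tool_rot: [-1.207, 1.198, -1.212]
wrist_force: [-0.1, 0.3, -6.8]
gripper_width: 0.0488
```

Run:
```python
from rig import *
from lib import *
o=get_obs(); to(o,[.431,-.341,.083],0); print(o["qvel"].round(3))
im=snapshot("scene"); cv2.imwrite("pics/s5.png",cv2.resize(im[60:180,140:300],(800,600),interpolation=cv2.INTER_CUBIC))
```

```text
t 7.65 tcp [ 0.432  -0.3414  0.083 ] psi 0.28 w 0.0488 F [-0.1  0.3 -6.8] q6 1.89
  shift mm now-axes [-0.4 -0.1 -1. ]  target-axes [-0.4 -0.  -1. ]  turn deg [-0.5   0.28  0.15]
[ 0.002 -0.016  0.005  0.004 -0.018 -0.001]
```

View pics/s5.png

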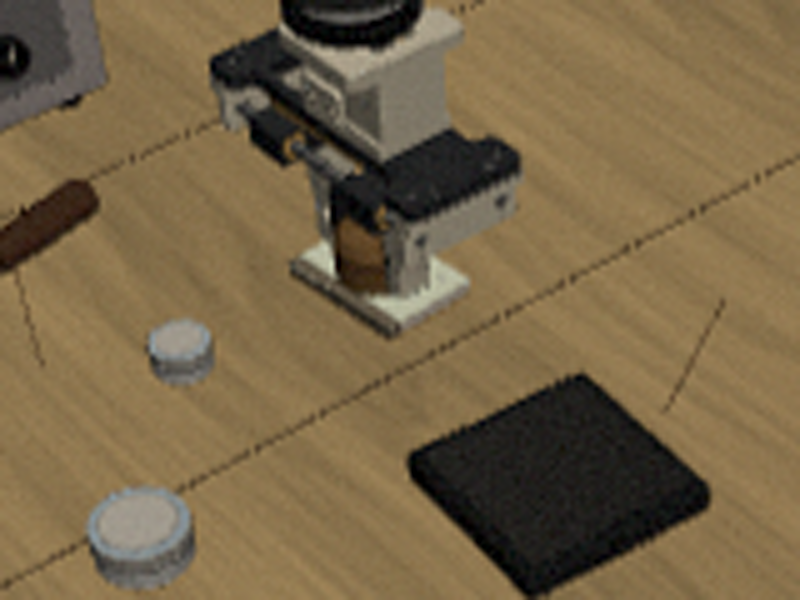

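>>> send_rows([
  [[0.056,0,0,0,0,0,0],[0.064,0,0,0,0,0,0],[0.0876,0,0,0,0,0,0],[0.0876,0,0,0,0,0,0],[0.0876,0,0,0,0,0,0],[0.0876,0,-0.01,0,0,0,0],[0.0876,0,-0.025,0,0,0,0],[0.0876,0,-0.03,0,0,0,0],[0.0876,0,-0.03,0,0,0,0]],
])

```text
clock: 8.6
position: [0.4309, -0.3414, 0.1787]
tool_rot: [-1.21, 1.202, -1.208]
wrist_force: [0.7, -0.4, -0.8]
gripper_width: 0.0878
```

Run:
```python
from rig import *
from lib import *
o=get_obs(); to(o,[.6611,-.2395,.19],0)
im=snapshot("top"); cv2.imwrite("pics/t6.png",cv2.resize(im[110:290,360:460],(400,720),interpolation=cv2.INTER_CUBIC)[:600])
im=snapshot("wrist"); cv2.imwrite("pics/w6.png",im)
```

```text
t 8.6 tcp [ 0.4309 -0.3414  0.1787] psi 0.31 w 0.0878 F [ 0.7 -0.4 -0.8] q6 1.89
  shift mm now-axes [-100.6  -10.7  230.8]  target-axes [-101.9  -11.3  230.2]  turn deg [-0.2   0.31  0.1 ]
```

View pics/w6.png

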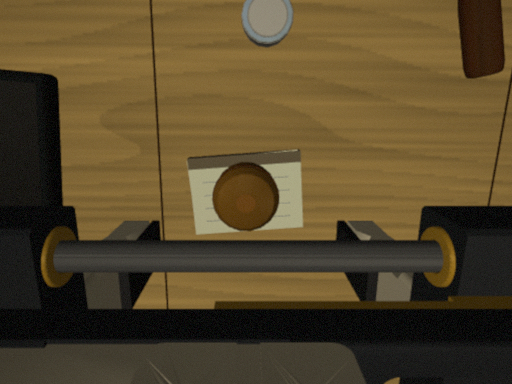

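>>> send_rows([
  [[0.0876,-0.016,0,0.038,0,0.3,0],[0.0876,-0.016,0,0.038,0,0,0],[0.0876,-0.016,0,0.038,0,0,0],[0.0876,-0.016,0,0.038,0,0,0],[0.0876,-0.016,0,0.038,0,0,0],[0.0876,-0.01,0,0.02,0,0,0],[0.0876,-0.005,0,0.01,0,0,0],[0.0876,0,0,0,0,0,0],[0.0876,0,0,0,0,0,0]],
])

```text
clock: 9.6
position: [0.6594, -0.2439, 0.1892]
tool_rot: [-1.201, 1.196, -1.222]
wrist_force: [-0.1, 0.3, 0.4]
gripper_width: 0.0879
```

Run:
```python
from rig import *
from lib import *
o=get_obs(); to(o,[.661,-.2395,.09],0)
p=camera_params("wrist");im=snapshot("wrist"); cv2.imwrite("pics/w7.png",im); print(proj(p,[.661,-.2395,.024]))
```

```text
t 9.6 tcp [ 0.6594 -0.2439  0.1892] psi -0.1 w 0.0879 F [-0.1  0.3  0.4] q6 1.64
  shift mm now-axes [-5.  99.2  0. ]  target-axes [-4.4 99.2  1.6]  turn deg [-0.89 -0.1   0.36]
[241.92499419 191.14409605]
```

View pics/w7.png

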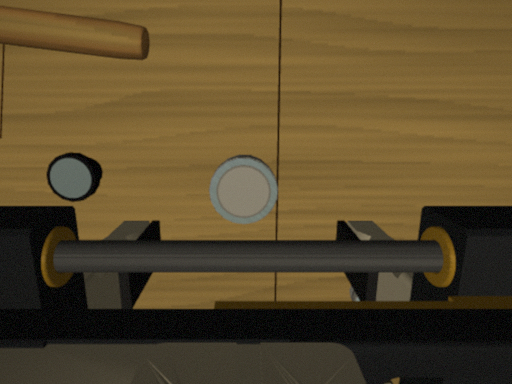

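>>> send_rows([
  [[0.0876,-0.003,0.02,0.0015,-0.9,0,0.3],[0.0876,0,0.03,0,0,0,0],[0.0876,0,0.03,0,0,0,0],[0.0876,0,0.02,0,0,0,0],[0.0876,0,0.01,0,0,0,0],[0.0876,0,0,0,0,0,0],[0.0876,0,0,0,0,0,0]],
])

```text
clock: 10.35
position: [0.6559, -0.2453, 0.0767]
tool_rot: [-1.206, 1.216, -1.215]
wrist_force: [-0.3, -0.0, 0.3]
gripper_width: 0.0872
```

Run:
```python
from rig import *
from lib import *
o=get_obs(); to(o,[.661,-.241,.07],0)
p=camera_params("wrist");im=snapshot("wrist"); cv2.imwrite("pics/w8.png",im); print(proj(p,[.661,-.241,.024]))
```

```text
t 10.35 tcp [ 0.6559 -0.2453  0.0767] psi -0.48 w 0.0872 F [-0.3 -0.   0.3] q6 1.64
  shift mm now-axes [-4.3  6.6  5. ]  target-axes [-4.3  6.7  5.1]  turn deg [ 0.04 -0.48  0.01]
[239.96104321 239.05109925]
```

View pics/w8.png

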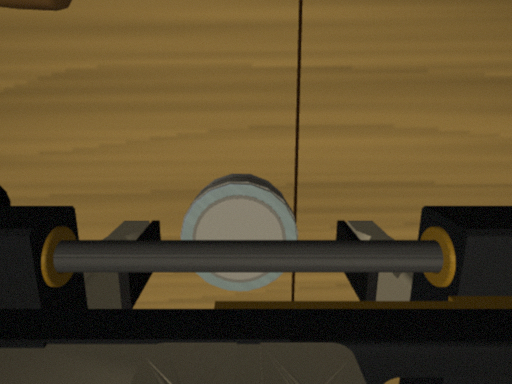

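>>> send_rows([
  [[0.0876,-0.0043,0,0.005,0,-0.4,0],[0.0876,0,0.006,0,0,0,0],[0.0876,0,0,0,0,0,0],[0.045,0,0,0,0,0,0],[0.045,0,0,0,0,0,0],[0.045,0,0,0,0,0,0],[0.045,0,0,0,0,0,0],[0.045,0,0,0,0,0,0],[0.045,0,0,0,0,0,0]],
], force=20)

```text
clock: 11.3
position: [0.6635, -0.2407, 0.0746]
tool_rot: [-1.205, 1.204, -1.213]
wrist_force: [0.6, -0.4, -0.2]
gripper_width: 0.0534
```

>>> send_rows([
  [[0.045,0,-0.03,0,0,0,0],[0.045,0,-0.04,0,0,0,0],[0.045,-0.01,-0.03,-0.008,0,0,0],[0.045,-0.035,0,-0.026,0,0,0],[0.045,-0.035,0,-0.026,0,0,0],[0.045,-0.035,0,-0.026,0,0,0],[0.045,-0.035,0,-0.026,0,0,0],[0.045,-0.035,0,-0.026,0,0,0],[0.045,-0.035,0,-0.026,0,0,0],[0.045,-0.02,0,-0.015,0,0,0],[0.045,-0.005,0,-0.004,0,0,0],[0.045,0,0,0,0,0,0],[0.045,0,0,0,0,0,0]],
])

```text
clock: 12.6
position: [0.4727, 0.011, 0.1757]
tool_rot: [-1.203, 1.208, -1.213]
wrist_force: [0.8, -0.2, -0.8]
gripper_width: 0.0532
```

Run:
```python
from rig import *
from lib import *
o=get_obs(); to(o,[.479,.004,.0755],0)
p=camera_params("wrist");im=snapshot("wrist"); cv2.imwrite("pics/w9.png",im)
```

```text
t 12.6 tcp [0.4727 0.011  0.1757] psi -0.14 w 0.0532 F [ 0.8 -0.2 -0.8] q6 1.13
  shift mm now-axes [  7.1 100.2   5.8]  target-axes [  7.  100.2   6.3]  turn deg [-0.31 -0.14 -0.08]
```

View pics/w9.png

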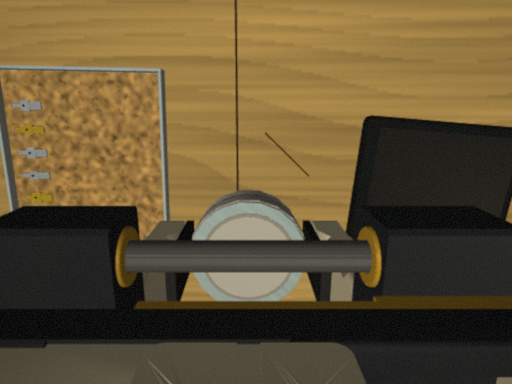

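Run:
```python
from rig import *
from lib import *
p=camera_params("wrist")
print(onplane(p,(164,69),.012).round(4),onplane(p,(368,117),.02).round(4), onplane(p,(249,252),.1255).round(4))
```

```text
[0.564  0.0719 0.012 ] [ 0.53  -0.075  0.02 ] [0.4729 0.0111 0.1255]
```

>>> send_rows([
  [[0.045,0.007,0.02,0.006,0,0,0],[0.045,0,0.03,0,0,0,0],[0.045,0,0.025,0,0,0,0],[0.045,0,0.015,0,0,0,0],[0.045,0,0,0,0,0,0],[0.045,0,0,0,0,0,0]],
])

```text
clock: 13.25
position: [0.4846, -0.0008, 0.0827]
tool_rot: [-1.198, 1.212, -1.22]
wrist_force: [1.0, 0.9, 0.3]
gripper_width: 0.0532
```

Run:
```python
from rig import *
from lib import *
o=get_obs(); to(o,[.479,.004,.0750],0)
```

```text
t 13.25 tcp [ 0.4846 -0.0008  0.0827] psi -0.61 w 0.0532 F [1.  0.9 0.3] q6 1.15
  shift mm now-axes [-4.7  7.7 -5.7]  target-axes [-4.8  7.7 -5.6]  turn deg [-0.44 -0.61 -0.05]
```

>>> send_rows([
  [[0.045,-0.003,0,-0.005,0,0,0],[0.045,0,0,0,0,0,0],[0.045,0,0.004,0,0,0,0],[0.045,0,0,0,0,0,0]],
])

```text
clock: 13.65
position: [0.481, 0.0025, 0.081]
tool_rot: [-1.193, 1.21, -1.221]
wrist_force: [0.6, -0.4, -1.4]
gripper_width: 0.0533
```

Run:
```python
from rig import *
from lib import *
o=get_obs(); to(o,[.4765,.004,.0750],0)
```

```text
t 13.65 tcp [0.481  0.0025 0.081 ] psi -0.66 w 0.0533 F [ 0.6 -0.4 -1.4] q6 1.14
  shift mm now-axes [-1.4  5.9 -4.6]  target-axes [-1.5  6.  -4.5]  turn deg [-0.68 -0.66 -0.15]
```

>>> send_rows([
  [[0.045,-0.001,0.003,-0.004,-0.6,-0.5,0],[0.045,0,0.003,0,0,0,0],[0.045,0,0.002,0,0,0,0],[0.045,0,0,0,0,0,0],[0.045,0,0,0,0,0,0]],
])

```text
clock: 14.15
position: [0.4776, 0.0043, 0.0742]
tool_rot: [-1.205, 1.209, -1.208]
wrist_force: [0.7, -0.5, 0.4]
gripper_width: 0.0533
```

Run:
```python
from rig import *
from lib import *
o=get_obs(); to(o,[.4765,.004,.0750],0)
```

```text
t 14.15 tcp [0.4776 0.0043 0.0742] psi -0.0 w 0.0533 F [ 0.7 -0.5  0.4] q6 1.15
  shift mm now-axes [ 0.3 -0.8 -1.1]  target-axes [ 0.3 -0.8 -1.1]  turn deg [-0.17 -0.   -0.18]
```

>>> send_rows([
  [[0.06,0,0,0,0,0,0],[0.0876,0,0,0,0,0,0],[0.0876,0,0,0,0,0,0],[0.0876,0,0,0,0,0,0],[0.0876,0,-0.02,0,0,0,0],[0.0876,0,-0.04,0,0,0,0],[0.0876,0,-0.04,0,0,0,0],[0.0876,0.02,-0.01,0.004,0,0,0],[0.0876,0.044,0,0.011,0,0,0],[0.0876,0.044,0,0.011,0,0,0],[0.0876,0.044,0,0.011,0,0,0],[0.0876,0.044,0,0.011,0,0,0],[0.0876,0.044,0,0.011,0,0,0],[0.0876,0.044,0,0.011,0,0,0],[0.0876,0.044,0,0.011,0,0,0],[0.0876,0.015,0,0.004,0,0,0],[0.0876,0,0,0,0,0,0],[0.0876,0,0,0,0,0,0]],
])

```text
clock: 15.95
position: [0.5664, -0.3527, 0.1873]
tool_rot: [-1.206, 1.204, -1.207]
wrist_force: [-0.0, 1.0, -0.9]
gripper_width: 0.0878
```

Run:
```python
from rig import *
from lib import *
o=get_obs(); to(o,[.5618,-.352,.09],0)
p=camera_params("wrist");im=snapshot("wrist"); cv2.imwrite("pics/w10.png",im); print(proj(p,[.5618,-.352,.02]))
im=snapshot("top"); cv2.imwrite("pics/t10.png",cv2.resize(im[100:290,80:460],(760,380),interpolation=cv2.INTER_CUBIC))
cv2.imwrite("pics/t10full.png",im)
```

```text
t 15.95 tcp [ 0.5664 -0.3527  0.1873] psi 0.22 w 0.0878 F [-0.   1.  -0.9] q6 1.84
  shift mm now-axes [-0.5 97.3 -5. ]  target-axes [-0.7 97.3 -4.6]  turn deg [-0.24  0.22 -0.12]
[248.31746664 195.73299516]
```

View pics/w10.png

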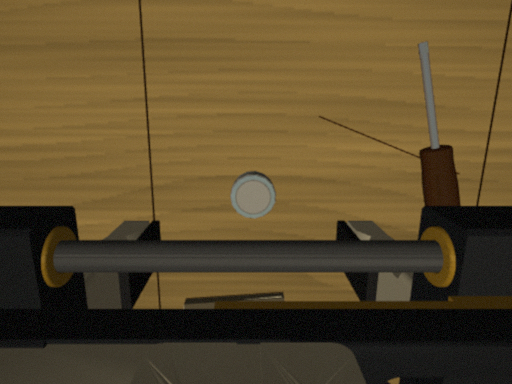

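View pics/t10.png

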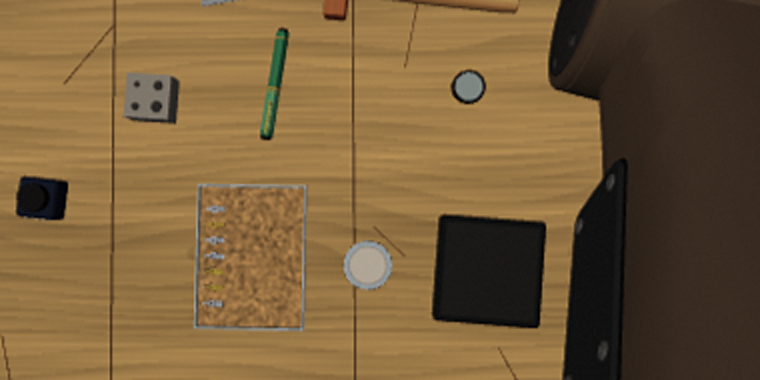

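>>> send_rows([
  [[0.0876,0.002,0.02,-0.003,0,0,0],[0.0876,0,0.03,0,0,0,0],[0.0876,0,0.03,0,0,0,0],[0.0876,0,0.02,0,0,0,0],[0.0876,0,0.005,0,0,0,0],[0.0876,0,0,0,0,0,0],[0.0876,0,0,0,0,0,0]],
])

```text
clock: 16.75
position: [0.5669, -0.3453, 0.0857]
tool_rot: [-1.208, 1.188, -1.203]
wrist_force: [-0.4, 0.7, 0.3]
gripper_width: 0.0877
```

Run:
```python
from rig import *
from lib import *
o=get_obs(); to(o,[.562,-.3555,.07],0)
p=camera_params("wrist");im=snapshot("wrist"); cv2.imwrite("pics/w11.png",im); print(proj(p,[.562,-.3555,.02]))
print("tinL",onplane(camera_params("top"),(263.6,232.0),.024))
```

```text
t 16.75 tcp [ 0.5669 -0.3453  0.0857] psi 0.95 w 0.0877 F [-0.4  0.7  0.3] q6 1.85
  shift mm now-axes [10.2 15.7 -5.2]  target-axes [10.2 15.7 -4.9]  turn deg [-0.69  0.95  0.  ]
[269.36198017 249.23804715]
tinL [0.47681718 0.00442993 0.024     ]
```

View pics/w11.png

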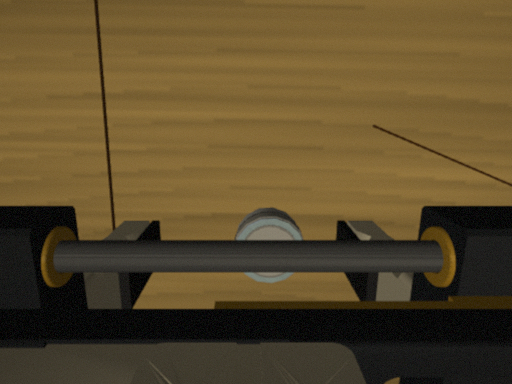

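>>> send_rows([
  [[0.0876,0.0095,0,-0.0045,-0.6,0.9,0],[0.0876,0,0,0,0,0,0],[0.0876,0,0.008,0,0,0,0],[0.0876,0,0.0,0,0,0,0]],
])

```text
clock: 17.2
position: [0.5638, -0.3565, 0.0811]
tool_rot: [-1.205, 1.204, -1.214]
wrist_force: [0.4, -0.0, -0.2]
gripper_width: 0.0875
```

Run:
```python
from rig import *
from lib import *
o=get_obs(); to(o,[.562,-.3555,.07],0)
```

```text
t 17.2 tcp [ 0.5638 -0.3565  0.0811] psi -0.04 w 0.0875 F [ 0.4 -0.  -0.2] q6 1.84
  shift mm now-axes [-1.  11.1 -1.9]  target-axes [-1.  11.1 -1.8]  turn deg [-0.38 -0.04  0.11]
```

>>> send_rows([
  [[0.0876,-0.001,0.005,-0.0015,0,0,0],[0.0876,0,0.004,0,0,0,0],[0.0876,0,0,0,0,0,0],[0.0876,0,0,0,0,0,0]],
])

```text
clock: 17.6
position: [0.5618, -0.3555, 0.0706]
tool_rot: [-1.206, 1.205, -1.214]
wrist_force: [0.4, -0.4, 0.7]
gripper_width: 0.0875
```

Run:
```python
from rig import *
from lib import *
o=get_obs(); to(o,[.562,-.3555,.07],0)
```

```text
t 17.6 tcp [ 0.5618 -0.3555  0.0706] psi -0.06 w 0.0875 F [ 0.4 -0.4  0.7] q6 1.84
  shift mm now-axes [0.  0.6 0.2]  target-axes [0.  0.6 0.2]  turn deg [-0.32 -0.06  0.1 ]
```

>>> send_rows([
  [[0.03,0,0,0,0,0,0],[0.03,0,0,0,0,0,0],[0.03,0,0,0,0,0,0],[0.03,0,0,0,0,0,0],[0.03,0,0,0,0,0,0],[0.03,0,0,0,0,0,0],[0.03,0,0,0,0,0,0],[0.03,0,0,0,0,0,0]],
], force=18)

```text
clock: 18.4
position: [0.5623, -0.3555, 0.0711]
tool_rot: [-1.206, 1.204, -1.214]
wrist_force: [0.3, -0.9, -0.2]
gripper_width: 0.0353
```

>>> send_rows([
  [[0.03,0,-0.02,0,0,0,0],[0.03,0,-0.04,0,0,0,0],[0.03,0,-0.04,0,0,0,0],[0.03,-0.02,-0.01,-0.004,0,0,0],[0.03,-0.044,0,-0.011,0,0,0],[0.03,-0.044,0,-0.011,0,0,0],[0.03,-0.044,0,-0.011,0,0,0],[0.03,-0.044,0,-0.011,0,0,0],[0.03,-0.044,0,-0.011,0,0,0],[0.03,-0.044,0,-0.011,0,0,0],[0.03,-0.044,0,-0.011,0,0,0],[0.03,-0.015,0,-0.004,0,0,0],[0.03,0,0,0,0,0,0],[0.03,0,0,0,0,0,0]],
])

```text
clock: 19.8
position: [0.4705, 0.0011, 0.1816]
tool_rot: [-1.203, 1.207, -1.213]
wrist_force: [0.6, -1.3, -0.8]
gripper_width: 0.0354
```

Run:
```python
from rig import *
from lib import *
o=get_obs(); to(o,[.4768,.0044,.095],0)
p=camera_params("wrist");im=snapshot("wrist"); cv2.imwrite("pics/w12.png",im); print(proj(p,[.4768,.0044,.024]))
```

```text
t 19.8 tcp [0.4705 0.0011 0.1816] psi -0.13 w 0.0354 F [ 0.6 -1.3 -0.8] q6 1.14
  shift mm now-axes [-3.2 86.7  5.7]  target-axes [-3.3 86.6  6.3]  turn deg [-0.35 -0.13 -0.06]
[244.7010799  185.57651066]
```

View pics/w12.png

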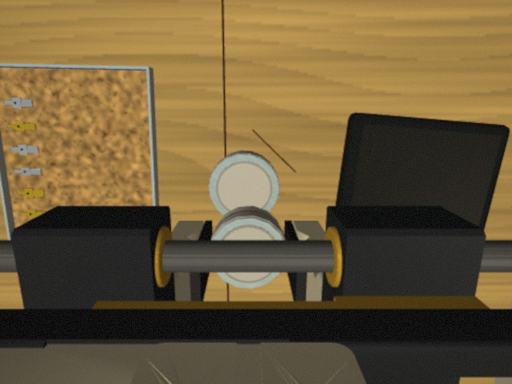

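>>> send_rows([
  [[0.03,-0.002,0.02,0.004,0,0,0],[0.03,0,0.025,0,0,0,0],[0.03,0,0.015,0,0,0,0],[0.03,0,0,0,0,0,0],[0.03,0,0,0,0,0,0]],
])

```text
clock: 20.35
position: [0.4766, -0.0015, 0.1202]
tool_rot: [-1.198, 1.212, -1.219]
wrist_force: [0.6, -0.3, -0.1]
gripper_width: 0.0358
```

Run:
```python
from rig import *
from lib import *
o=get_obs(); to(o,[.4768,.0044,.095],0)
p=camera_params("wrist");im=snapshot("wrist"); cv2.imwrite("pics/w13.png",im); print(proj(p,[.4768,.0044,.024]))
```

```text
t 20.35 tcp [ 0.4766 -0.0015  0.1202] psi -0.56 w 0.0358 F [ 0.6 -0.3 -0.1] q6 1.15
  shift mm now-axes [-5.9 25.2 -0.1]  target-axes [-5.9 25.2  0.2]  turn deg [-0.42 -0.56 -0.06]
[239.27211789 219.5519949 ]
```

View pics/w13.png

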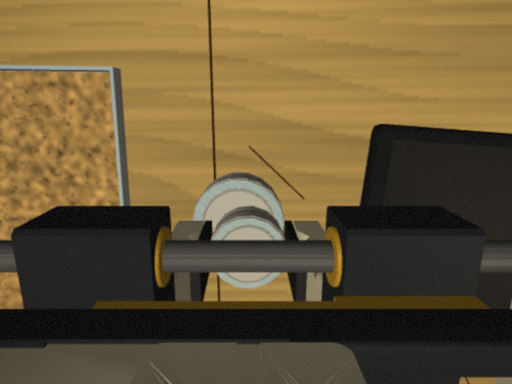

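>>> send_rows([
  [[0.03,-0.0055,0.005,0,-0.4,-0.5,0],[0.03,0,0.008,0,0,0,0],[0.03,0,0,0,0,0,0],[0.03,0,0,0,0,0,0]],
])

```text
clock: 20.8
position: [0.478, 0.0045, 0.1082]
tool_rot: [-1.204, 1.209, -1.21]
wrist_force: [-0.2, -0.1, -0.7]
gripper_width: 0.0358
```

Run:
```python
from rig import *
from lib import *
o=get_obs(); to(o,[.4768,.0044,.095],0)
```

```text
t 20.8 tcp [0.478  0.0045 0.1082] psi -0.06 w 0.0358 F [-0.2 -0.1 -0.7] q6 1.15
  shift mm now-axes [ 0.1 13.2 -1.3]  target-axes [ 0.1 13.2 -1.2]  turn deg [-0.2  -0.06 -0.15]
```

>>> send_rows([
  [[0.03,0,0.006,-0.001,0,0,0],[0.03,0,0.005,0,0,0,0],[0.03,0,0.002,0,0,0,0],[0.03,0,0,0,0,0,0]],
])

```text
clock: 21.2
position: [0.4774, 0.0049, 0.0949]
tool_rot: [-1.204, 1.207, -1.209]
wrist_force: [-2.6, 1.3, 8.0]
gripper_width: 0.0355
```

Run:
```python
from rig import *
from lib import *
o=get_obs(); to(o,[.4768,.0044,.095],0)
```

```text
t 21.2 tcp [0.4774 0.0049 0.0949] psi -0.01 w 0.0355 F [-2.6  1.3  8. ] q6 1.15
  shift mm now-axes [ 0.5 -0.1 -0.6]  target-axes [ 0.5 -0.1 -0.6]  turn deg [-0.27 -0.01 -0.16]
```

>>> send_rows([
  [[0.042,0,0,0,0,0,0],[0.055,0,0,0,0,0,0],[0.07,0,0,0,0,0,0],[0.07,0,0,0,0,0,0],[0.07,0,-0.02,0,0,0,0],[0.0876,0,-0.04,0,0,0,0],[0.0876,0,-0.04,0,0,0,0],[0.0876,0,0,0,0,0,0]],
])

```text
clock: 22.0
position: [0.4763, 0.0041, 0.1968]
tool_rot: [-1.209, 1.209, -1.209]
wrist_force: [0.8, -0.7, -0.4]
gripper_width: 0.0857
```

Run:
```python
from rig import *
from lib import *
o=get_obs(); to(o,[.665,.2477,.19],-4.4)
p=camera_params("wrist");im=snapshot("wrist"); cv2.imwrite("pics/w14.png",im); print(proj(p,[.4768,.0044,.024]),proj(p,[.4768,.0044,.044]))
```

```text
t 22.0 tcp [0.4763 0.0041 0.1968] psi 0.0 w 0.0857 F [ 0.8 -0.7 -0.4] q6 1.15
  shift mm now-axes [-243.6    6.9  188.8]  target-axes [-257.3    6.8  169.5]  turn deg [-0.02  4.4  -0.02]
[248.49796532 187.08097278] [248.53582665 193.3673785 ]
```

View pics/w14.png

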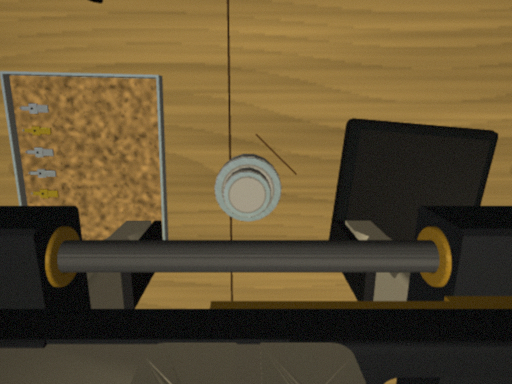

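>>> send_rows([
  [[0.0876,-0.02,0,0.016,0,0,0],[0.0876,-0.038,0,0.03,0,0,0],[0.0876,-0.038,0,0.03,0,0,0],[0.0876,-0.038,0,0.03,0,0,0],[0.0876,-0.038,0,0.03,0,0,0],[0.0876,-0.036,0,0.025,0,0,0],[0.0876,-0.02,0,0.015,0,0,0],[0.0876,-0.01,0,0.008,0,4.4,0],[0.0876,0,0,0,0,0,0],[0.0876,0,0,0,0,0,0]],
])

```text
clock: 23.05
position: [0.661, 0.2486, 0.1806]
tool_rot: [-1.185, 1.278, -1.267]
wrist_force: [0.7, -0.1, 0.8]
gripper_width: 0.0875
```

Run:
```python
from rig import *
from lib import *
o=get_obs(); to(o,[.665,.2477,.09],-4.4)
p=camera_params("wrist");im=snapshot("wrist"); cv2.imwrite("pics/w15.png",im); print(proj(p,[.665,.2477,.036]))
```

```text
t 23.05 tcp [0.661  0.2486 0.1806] psi -4.71 w 0.0875 F [ 0.7 -0.1  0.8] q6 0.86
  shift mm now-axes [-0.1 90.5  5.4]  target-axes [ 0.6 90.6  4. ]  turn deg [ 0.88 -0.31  0.39]
[248.26576779 188.4767867 ]
```

View pics/w15.png

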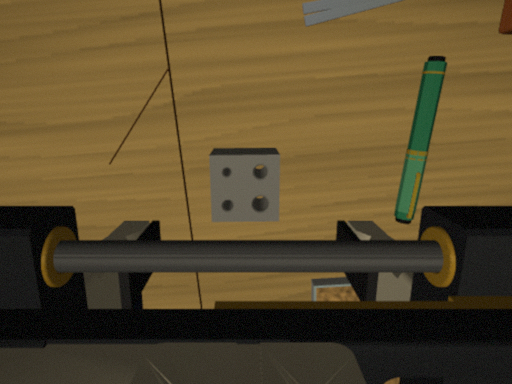

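Run:
```python
from rig import *
from lib import *
p=camera_params("wrist")
a=onplane(p,(404.5,219),.007);b=onplane(p,(437,59),.007);print(a.round(4),b.round(4),np.linalg.norm(a-b),((a+b)/2).round(4),np.degrees(np.arctan2(*(b-a)[1::-1])))
print("band",onplane(p,(415.5,156),.014).round(4))
print("block",onplane(p,(245.5,188),.036).round(4))
```

```text
[0.6199 0.1198 0.007 ] [0.7442 0.1005 0.007 ] 0.12586015360471828 [0.682  0.1102 0.007 ] -8.82482701493621
band [0.674  0.1165 0.014 ]
block [0.6653 0.2494 0.036 ]
```

>>> send_rows([
  [[0.0876,-0.0015,0.02,0.003,0.8,-0.2,0.3],[0.0876,0,0.03,0,0,0,0],[0.0876,0,0.025,0,0,0,0],[0.0876,0,0.01,0,0,0,0],[0.0876,0,0,0,0,0,0],[0.0876,0,0,0,0,0,0]],
])

```text
clock: 23.7
position: [0.6623, 0.2452, 0.0959]
tool_rot: [-1.172, 1.264, -1.266]
wrist_force: [-0.2, 0.0, 0.6]
gripper_width: 0.088
```

Run:
```python
from rig import *
from lib import *
o=get_obs(); to(o,[.665,.2497,.073],-4.4)
p=camera_params("wrist");im=snapshot("wrist"); cv2.imwrite("pics/w16.png",im); print(proj(p,[.665,.2497,.036]))
```

```text
t 23.7 tcp [0.6623 0.2452 0.0959] psi -4.36 w 0.088 F [-0.2  0.   0.6] q6 0.86
  shift mm now-axes [-4.7 22.9  2.4]  target-axes [-4.7 22.9  2.4]  turn deg [-0.05  0.04  0.01]
[239.62419293 238.43661686]
```

View pics/w16.png

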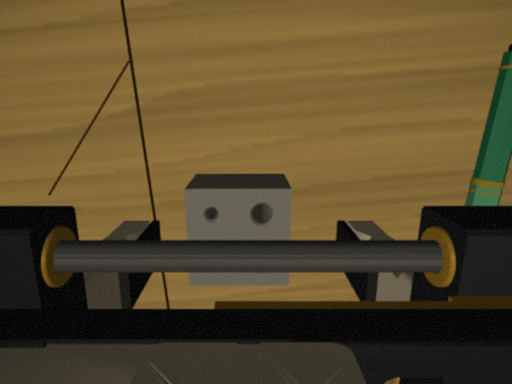

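>>> send_rows([
  [[0.0876,-0.0045,0.005,0.0022,0,0,0],[0.0876,0,0.01,0,0,0,0],[0.0876,0,0.006,0,0,0,0],[0.0876,0,0,0,0,0,0],[0.0876,0,0,0,0,0,0]],
])

```text
clock: 24.25
position: [0.6666, 0.251, 0.0769]
tool_rot: [-1.166, 1.262, -1.265]
wrist_force: [-0.1, 0.4, 0.6]
gripper_width: 0.0878
```

Run:
```python
from rig import *
from lib import *
o=get_obs(); to(o,[.665,.2497,.073],-4.4)
```

```text
t 24.25 tcp [0.6666 0.251  0.0769] psi -4.32 w 0.0878 F [-0.1  0.4  0.6] q6 0.86
  shift mm now-axes [ 1.4  3.9 -1.5]  target-axes [ 1.4  3.9 -1.5]  turn deg [-0.31  0.08 -0.19]
```

>>> send_rows([
  [[0.0876,0.001,0.003,-0.0015,0,0,0],[0.0876,0,0,0,0,0,0],[0.04,0,0,0,0,0,0],[0.04,0,0,0,0,0,0],[0.04,0,0,0,0,0,0],[0.04,0,0,0,0,0,0],[0.04,0,0,0,0,0,0],[0.04,0,0,0,0,0,0],[0.04,0,0,0,0,0,0]],
], force=45)

```text
clock: 25.15
position: [0.6651, 0.25, 0.0742]
tool_rot: [-1.166, 1.261, -1.265]
wrist_force: [-0.2, 0.2, 0.1]
gripper_width: 0.0499
```

>>> send_rows([
  [[0.04,0,-0.02,0,0,0,0],[0.04,0,-0.035,0,0,0,0],[0.04,0,-0.04,0,0,0,0],[0.04,0.015,-0.03,-0.006,0,0,0],[0.04,0.04,0,-0.017,0,0,0],[0.04,0.04,0,-0.017,0,0,0],[0.04,0.04,0,-0.017,0,0,0],[0.04,0.04,0,-0.017,0,0,0],[0.04,0.04,0,-0.017,0,0,0],[0.04,0.04,0,-0.017,0,0,0],[0.04,0.04,0,-0.017,0,0,0],[0.04,0.04,0,-0.017,0,0,0],[0.04,0.035,0,-0.014,0,0,0],[0.04,0.015,0,-0.007,0,0,0],[0.04,0,0,0,0,0,0],[0.04,0,0,0,0,0,0]],
])

```text
clock: 26.75
position: [0.449, -0.1349, 0.1881]
tool_rot: [-1.189, 1.289, -1.257]
wrist_force: [-0.1, -0.6, -6.4]
gripper_width: 0.0493
```

Run:
```python
from rig import *
from lib import *
o=get_obs(); to(o,[.4678,-.1313,.0945],-4.4)
p=camera_params("wrist");im=snapshot("wrist"); cv2.imwrite("pics/w17.png",im); print(proj(p,[.5202,-.1939,.02]),proj(p,[.530,-.078,.02]))
```

```text
t 26.75 tcp [ 0.449  -0.1349  0.1881] psi -4.72 w 0.0493 F [-0.1 -0.6 -6.4] q6 1.36
  shift mm now-axes [-5.3 93.1 20.9]  target-axes [-5.  93.6 18.5]  turn deg [ 1.5  -0.32  0.08]
[320.74322457  83.4786904 ] [162.0320882   83.06296081]
```

View pics/w17.png

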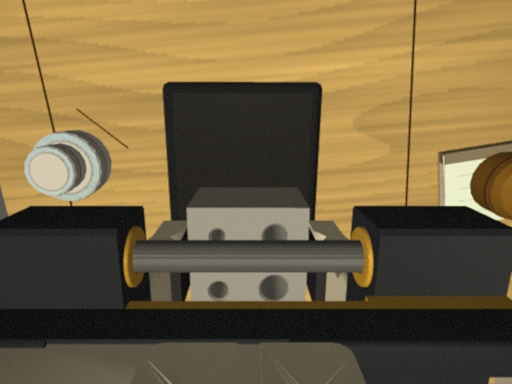

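>>> send_rows([
  [[0.04,-0.002,0.015,0.009,1.4,-0.3,0],[0.04,-0.001,0.025,0.004,0,0,0],[0.04,0,0.02,0,0,0,0],[0.04,0,0.005,0,0,0,0],[0.04,0,0,0,0,0,0],[0.04,0,0,0,0,0,0]],
])

```text
clock: 27.4
position: [0.4657, -0.1286, 0.1214]
tool_rot: [-1.175, 1.26, -1.262]
wrist_force: [-0.7, -0.4, -5.6]
gripper_width: 0.0497
```

Run:
```python
from rig import *
from lib import *
o=get_obs(); to(o,[.4678,-.1313,.0945],-4.4)
```

```text
t 27.4 tcp [ 0.4657 -0.1286  0.1214] psi -4.06 w 0.0497 F [-0.7 -0.4 -5.6] q6 1.36
  shift mm now-axes [ 2.6 26.9  2.3]  target-axes [ 2.6 26.9  2.3]  turn deg [-0.03  0.34  0.05]
```

>>> send_rows([
  [[0.04,0.0023,0.006,0.002,0,0.3,0],[0.04,0,0.01,0,0,0,0],[0.04,0,0.006,0,0,0,0],[0.04,0,0.002,0,0,0,0],[0.04,0,0,0,0,0,0]],
])

```text
clock: 27.9
position: [0.4694, -0.1309, 0.0975]
tool_rot: [-1.169, 1.261, -1.268]
wrist_force: [0.3, 0.2, -6.8]
gripper_width: 0.0495
```

Run:
```python
from rig import *
from lib import *
o=get_obs(); to(o,[.4678,-.1313,.0945],-4.4)
```

```text
t 27.9 tcp [ 0.4694 -0.1309  0.0975] psi -4.35 w 0.0495 F [ 0.3  0.2 -6.8] q6 1.36
  shift mm now-axes [ 0.5  3.  -1.6]  target-axes [ 0.5  3.  -1.5]  turn deg [-0.27  0.05  0.02]
```

>>> send_rows([
  [[0.04,0,0.002,-0.0015,0,0,0],[0.04,0,0.002,0,0,0,0],[0.04,0,0.001,0,0,0,0],[0.04,0,0,0,0,0,0]],
])

```text
clock: 28.3
position: [0.4679, -0.1309, 0.0946]
tool_rot: [-1.169, 1.259, -1.268]
wrist_force: [0.6, -0.7, -7.0]
gripper_width: 0.0492
```

>>> send_rows([
  [[0.04,0,0.003,0,0,0,0],[0.04,0,0.001,0,0,0,0]],
])

```text
clock: 28.5
position: [0.4683, -0.1309, 0.0941]
tool_rot: [-1.169, 1.257, -1.268]
wrist_force: [-2.6, 1.5, -0.7]
gripper_width: 0.0497
```

>>> send_rows([
  [[0.056,0,0,0,0,0,0],[0.065,0,0,0,0,0,0],[0.08,0,0,0,0,0,0],[0.08,0,0,0,0,0,0],[0.08,0,-0.02,0,0,0,0],[0.08,0,-0.04,0,0,0,0],[0.08,0,-0.04,0,0,0,0],[0.08,-0.015,-0.005,0.012,0,0,0],[0.06,-0.034,0,0.027,0,0,0],[0.06,-0.034,0,0.027,0,0,0],[0.06,-0.034,0,0.027,0,0,0],[0.06,-0.034,0,0.027,0,0,0],[0.06,-0.034,0,0.027,0,0,0],[0.06,-0.034,0,0.027,0,0,0],[0.06,-0.025,0,0.02,0,0,0],[0.06,-0.01,0,0.008,0,4.6,0],[0.06,0,0,0,0,0,0],[0.06,0,0,0,0,0,0]],
])

```text
clock: 30.3
position: [0.6984, 0.1196, 0.1999]
tool_rot: [-1.127, 1.314, -1.329]
wrist_force: [-0.3, -0.1, 0.5]
gripper_width: 0.0601
```

Run:
```python
from rig import *
from lib import *
o=get_obs(); to(o,[.6904,.1095,.09],-9)
p=camera_params("wrist");im=snapshot("wrist"); cv2.imwrite("pics/w18.png",im); print(proj(p,[.6825,.1107,.007]))
im=snapshot("top"); cv2.imwrite("pics/t18.png",im)
```

```text
t 30.3 tcp [0.6984 0.1196 0.1999] psi -8.89 w 0.0601 F [-0.3 -0.1  0.5] q6 0.96
  shift mm now-axes [ 11.  109.9  -7.4]  target-axes [ 11.3 109.9  -6.3]  turn deg [-0.53  0.11  0.11]
[261.07506264 199.92165412]
```

View pics/w18.png

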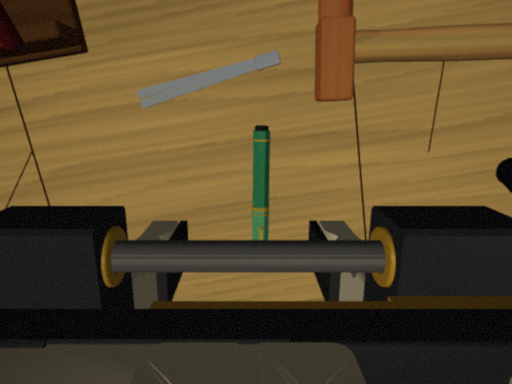

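View pics/t18.png

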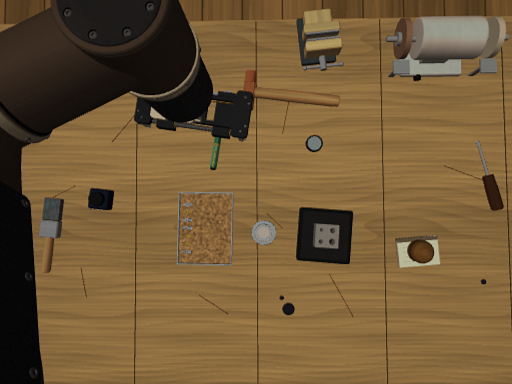

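Run:
```python
from rig import *
from lib import *
p=camera_params("wrist")
a=onplane(p,(261,126.5),.007);b=onplane(p,(260,210.5),.014);print(a.round(4),b.round(4))
c=onplane(p,(260.8,155),.007);d=onplane(p,(260.5,195),.007);print(np.degrees(np.arctan2(*(c-d)[1::-1])))
for s in (.065,):
    u=np.array([np.cos(np.radians(-9)),np.sin(np.radians(-9)),0]); print("mid from tail",(a-u*s).round(4),"mid from band",(b+u*.0085).round(4))
```

```text
[0.7451 0.1009 0.007 ] [0.6748 0.1124 0.014 ]
-8.835179723685734
mid from tail [0.6809 0.111  0.007 ] mid from band [0.6832 0.1111 0.014 ]
```

>>> send_rows([
  [[0.06,0.008,0.02,-0.005,0,0,0],[0.06,0.002,0.03,-0.001,0,0,0],[0.06,0,0.03,0,0,0,0],[0.06,0,0.015,0,0,0,0],[0.06,0,0.005,0,0,0,0],[0.06,0,0,0,0,0,0],[0.06,0,0,0,0,0,0]],
])

```text
clock: 31.1
position: [0.6902, 0.1044, 0.1028]
tool_rot: [-1.12, 1.311, -1.33]
wrist_force: [0.9, 0.1, -0.1]
gripper_width: 0.0603
```

Run:
```python
from rig import *
from lib import *
o=get_obs(); to(o,[.690,.1098,.069],-8.9)
p=camera_params("wrist");im=snapshot("wrist"); cv2.imwrite("pics/w19.png",im); print(proj(p,[.682,.111,.007]))
```

```text
t 31.1 tcp [0.6902 0.1044 0.1028] psi -8.88 w 0.0603 F [ 0.9  0.1 -0.1] q6 0.98
  shift mm now-axes [-5.3 33.8 -1.5]  target-axes [-5.3 33.8 -1. ]  turn deg [-0.88  0.02 -0.07]
[240.50538375 235.55176951]
```

View pics/w19.png

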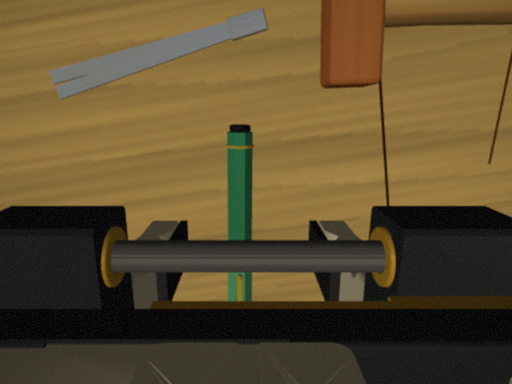

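>>> send_rows([
  [[0.06,-0.0048,0.01,-0.001,-0.8,0,0],[0.06,0,0.012,0,0,0,0],[0.06,0,0.006,0,0,0,0],[0.06,0,0,0,0,0,0],[0.06,0,0,0,0,0,0]],
])

```text
clock: 31.65
position: [0.6913, 0.1105, 0.0748]
tool_rot: [-1.127, 1.32, -1.321]
wrist_force: [-0.0, 0.7, 0.1]
gripper_width: 0.0603
```

Run:
```python
from rig import *
from lib import *
o=get_obs(); to(o,[.690,.1098,.069],-8.9)
```

```text
t 31.65 tcp [0.6913 0.1105 0.0748] psi -8.84 w 0.0603 F [-0.   0.7  0.1] q6 0.98
  shift mm now-axes [ 0.9  5.8 -1.2]  target-axes [ 0.9  5.8 -1.2]  turn deg [-0.21  0.06 -0.19]
```

>>> send_rows([
  [[0.06,0.0005,0.003,-0.001,0,0,0],[0.06,0,0.0025,0,0,0,0],[0.06,0,0,0,0,0,0],[0.008,0,0,0,0,0,0],[0.008,0,0,0,0,0,0],[0.008,0,0,0,0,0,0],[0.008,0,0,0,0,0,0],[0.008,0,0,0,0,0,0],[0.008,0,0,0,0,0,0],[0.008,0,0,0,0,0,0],[0.008,0,0,0,0,0,0]],
], force=20)

```text
clock: 32.75
position: [0.6906, 0.1103, 0.0698]
tool_rot: [-1.126, 1.319, -1.321]
wrist_force: [-0.2, -0.1, -0.3]
gripper_width: 0.0131
```

>>> send_rows([
  [[0.008,0,-0.02,0,0,0,0],[0.008,0,-0.035,0,0,0,0],[0.008,0,-0.035,-0.01,0,0,0],[0.008,0.003,-0.01,-0.033,0,0,0],[0.008,0.003,0,-0.036,0,0,0],[0.008,0.003,0,-0.036,0,0,0],[0.008,0.003,0,-0.036,0,0,0],[0.008,0.003,0,-0.025,0,0,0],[0.008,0.002,0,-0.015,0,-3.8,0],[0.008,0,0,-0.005,0,-3.8,0],[0.008,0,0,0,0,0,0],[0.008,0,0,0,0,0,0]],
])

```text
clock: 33.95
position: [0.4861, 0.1223, 0.1724]
tool_rot: [-1.192, 1.221, -1.223]
wrist_force: [-0.1, -0.0, -0.2]
gripper_width: 0.0136
```

Run:
```python
from rig import *
from lib import *
o=get_obs(); to(o,[.4934,.1214,.0755],-1.3)
p=camera_params("wrist");im=snapshot("wrist"); cv2.imwrite("pics/w20.png",im); print(proj(p,[.5648,.0753,.012]),proj(p,[.5674,.1978,.012]))
```

```text
t 33.95 tcp [0.4861 0.1223 0.1724] psi -1.12 w 0.0136 F [-0.1 -0.  -0.2] q6 0.91
  shift mm now-axes [ 1.3 96.9  6.7]  target-axes [ 0.8 96.9  7.3]  turn deg [-0.35  0.18 -0.28]
[313.31938915  85.47288927] [143.05536545  85.13598013]
```

View pics/w20.png

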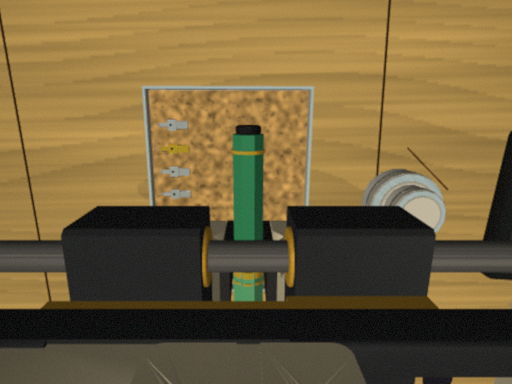

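>>> send_rows([
  [[0.008,0.0005,0.02,0.004,-0.3,0.1,-0.2],[0.008,0,0.03,0,0,0,0],[0.008,0,0.02,0,0,0,0],[0.008,0,0.008,0,0,0,0],[0.008,0,0,0,0,0,0],[0.008,0,0,0,0,0,0]],
])

```text
clock: 34.6
position: [0.495, 0.1226, 0.0928]
tool_rot: [-1.191, 1.23, -1.231]
wrist_force: [0.0, -0.1, -0.1]
gripper_width: 0.0139
```

Run:
```python
from rig import *
from lib import *
o=get_obs(); to(o,[.4926,.1214,.0755],-1.3)
```

```text
t 34.6 tcp [0.495  0.1226 0.0928] psi -1.71 w 0.0139 F [ 0.  -0.1 -0.1] q6 0.91
  shift mm now-axes [ 1.3 17.3 -2.4]  target-axes [ 1.3 17.3 -2.3]  turn deg [-0.21 -0.41 -0.13]
```

>>> send_rows([
  [[0.008,0.001,0.006,-0.002,-0.2,-0.4,0],[0.008,0,0.006,0,0,0,0],[0.008,0,0.003,0,0,0,0],[0.008,0,0,0,0,0,0]],
])

```text
clock: 35.0
position: [0.4942, 0.1224, 0.079]
tool_rot: [-1.192, 1.225, -1.224]
wrist_force: [0.4, -0.4, -0.7]
gripper_width: 0.0136
```

Run:
```python
from rig import *
from lib import *
o=get_obs(); to(o,[.4926,.1214,.0755],-1.3)
```

```text
t 35.0 tcp [0.4942 0.1224 0.079 ] psi -1.29 w 0.0136 F [ 0.4 -0.4 -0.7] q6 0.92
  shift mm now-axes [ 1.1  3.5 -1.6]  target-axes [ 1.1  3.5 -1.6]  turn deg [-0.21  0.01 -0.28]
```

>>> send_rows([
  [[0.008,0.001,0.003,-0.0015,0,0,0],[0.008,0,0.002,0,0,0,0],[0.008,0,0,0,0,0,0]],
])

```text
clock: 35.3
position: [0.4926, 0.1215, 0.0747]
tool_rot: [-1.192, 1.225, -1.224]
wrist_force: [-0.0, 0.7, 0.3]
gripper_width: 0.0135
```

>>> send_rows([
  [[0.02,0,0,0,0,0,0],[0.03,0,0,0,0,0,0],[0.035,0,0,0,0,0,0],[0.035,0,0,0,0,0,0],[0.035,0,-0.015,0,0,0,0],[0.035,0,-0.035,0,0,0,0],[0.05,0,-0.04,0,0,0,0],[0.05,0,-0.04,-0.02,0,0,0],[0.05,0,-0.03,-0.02,0,0,0],[0.05,0,0,-0.02,0,0,0],[0.05,0,0,0,0,0,0],[0.05,0,0,0,0,0,0]],
])

```text
clock: 36.5
position: [0.4303, 0.1219, 0.2405]
tool_rot: [-1.192, 1.226, -1.224]
wrist_force: [-0.2, 0.6, 0.1]
gripper_width: 0.0502
```

Run:
```python
from rig import *
from lib import *
o=get_obs(); to(o,[.48,.12,.2],-1.3)
for n in("wrist","scene","top"): cv2.imwrite(f"pics/{n}21.png",snapshot(n))
```

```text
t 36.5 tcp [0.4303 0.1219 0.2405] psi -1.3 w 0.0502 F [-0.2  0.6  0.1] q6 0.83
  shift mm now-axes [ 1.  40.7 49.5]  target-axes [ 0.8 40.5 49.7]  turn deg [-0.21  0.   -0.29]
```

View pics/wrist21.png

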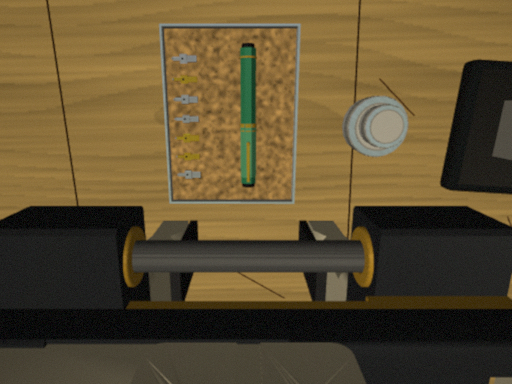

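View pics/scene21.png

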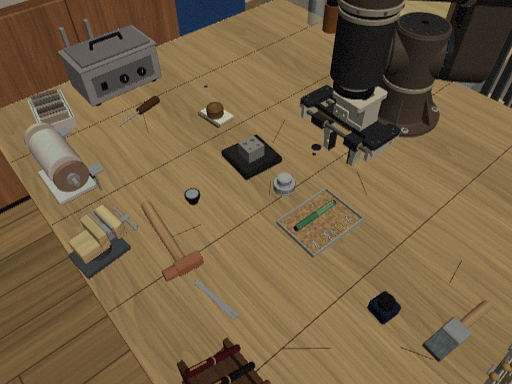

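View pics/top21.png

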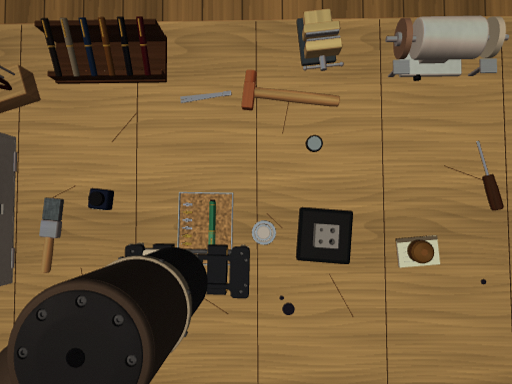

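Run:
```python
from rig import *
from lib import *
p=camera_params("wrist");t=camera_params("top");s=camera_params("scene")
C=[onplane(p,u,.012) for u in((161,26),(299,24.5),(295.5,203),(169.5,203))]  # ++ +- -- -+
c=sum(C)/4; x=(C[1]+C[0]-C[2]-C[3]);x/=np.linalg.norm(x);y=np.array([-x[1],x[0],0])
a=onplane(p,(248.5,44),.012);b=onplane(p,(248,187),.012);m=(a+b)/2
print("tray",c.round(4),"pen in tray",((m-c)@x).round(4),((m-c)@y).round(4),"len",np.linalg.norm(a-b).round(4),"ang",np.degrees(np.arctan2((a-b)@y,(a-b)@x)).round(2))
L=onplane(p,(375.5,126.5),.024);S=onplane(p,(385.5,126),.044);print("tins",L.round(4),S.round(4))
im=cv2.imread("pics/top21.png");cv2.imwrite("pics/t21z.png",cv2.resize(im[195:280,250:455],(800,332),interpolation=cv2.INTER_CUBIC))
im=cv2.imread("pics/scene21.png");cv2.imwrite("pics/s21z.png",cv2.resize(im[90:210,190:310],(600,600),interpolation=cv2.INTER_CUBIC))
```

```text
tray [0.4828 0.1373 0.012 ] pen in tray 0.0005 -0.0158 len 0.13 ang -0.34
tins [0.4742 0.0073 0.024 ] [0.4758 0.0063 0.044 ]
```

View pics/t21z.png

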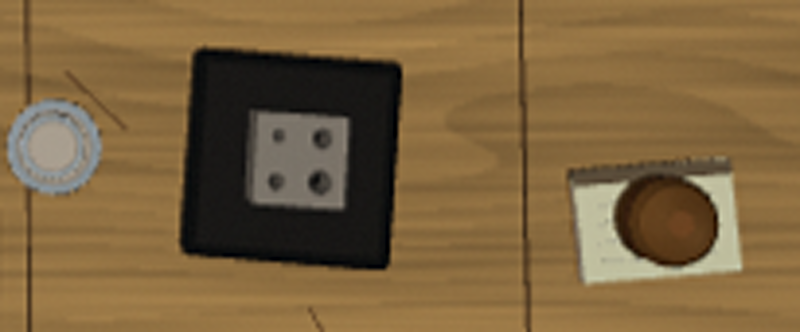

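View pics/s21z.png

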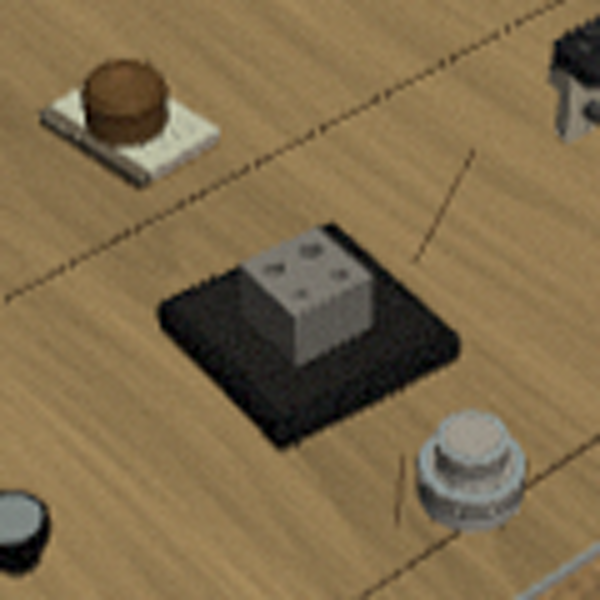

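Run:
```python
from rig import *
from lib import *
t=camera_params("top");s=camera_params("scene")
T=lambda U:((U[0]+.5)/3.902-.5+250,(U[1]+.5)/3.902-.5+195)
S=lambda U:((U[0]+.5)/5-.5+190,(U[1]+.5)/5-.5+90)
blk=onplane(t,T((299.5,161)),.056);print("block",blk.round(4),"tri",tri(t,T((299.5,161)),s,S((307,267))))
pad=(onplane(t,T((402,64)),.02)+onplane(t,T((182,253)),.02))/2;print("pad",pad.round(4),np.hypot(*(blk-pad)[:2]))
w=onplane(t,T((680,222)),.044);sl=sum(onplane(t,T(u),.01) for u in((570,172),(731,159),(742,270),(583,284)))/4
print("weight",w.round(4),"slips",sl.round(4),np.hypot(*(w-sl)[:2]),"tri",tri(t,T((680,222)),s,S((126,80))))
L=onplane(t,T((54.5,147)),.024);q=onplane(t,T((51.5,148)),.044);print("tins",L.round(4),q.round(4),np.hypot(*(L-q)[:2]),"tri small",tri(t,T((51.5,148)),s,S((473,438))))
tray=np.array([.484,.138]);print("L-pad",np.hypot(*(L[:2]-pad[:2])),"L-tray",np.hypot(*(L[:2]-tray)))
# bystanders
a=cv2.imread("pics/top0.png").astype(int);b=cv2.imread("pics/top21.png").astype(int)
for n,(x0,y0,x1,y1) in dict(ink=(80,180,122,218),loupe=(298,128,332,160)).items(): print(n,np.abs(a-b)[y0:y1,x0:x1].mean())
```

```text
block [ 0.4696 -0.1298  0.056 ] tri (array([ 0.46974034, -0.1287836 ,  0.06124636]), np.float64(0.0006103996094951051))
pad [ 0.4687 -0.1314  0.02  ] 0.0018062951920801047
weight [ 0.4342 -0.3404  0.044 ] slips [ 0.431  -0.3411  0.01  ] 0.0032783154547061017 tri (array([ 0.43297844, -0.33900041,  0.04428252]), np.float64(0.003480212102869246))
tins [0.4761 0.0044 0.024 ] [0.4767 0.0059 0.044 ] 0.0016159456544165903 tri small (array([0.47675461, 0.00594704, 0.04417023]), np.float64(8.926040499573227e-06))
L-pad 0.1360383218958805 L-tray 0.13378547780841896
ink 10.902255639097744
loupe 14.621323529411764
```

Run:
```python
import cv2,numpy as np
for f in("pics/top0.png","pics/top21.png"):
    im=cv2.imread(f);h=cv2.cvtColor(im,cv2.COLOR_BGR2GRAY)
    for n,(x0,y0,x1,y1) in dict(ink=(80,180,122,218),loupe=(298,128,332,160)).items():
        c=h[y0:y1,x0:x1]; m=(c<55) ; ys,xs=np.nonzero(m); print(f,n,m.sum(),(xs.mean()+x0).round(1),(ys.mean()+y0).round(1),c.mean().round(1))
```

```text
pics/top0.png ink 488 100.4 198.8 72.6
pics/top0.png loupe 72 313.5 143.9 100.8
pics/top21.png ink 477 100.5 198.7 84.2
pics/top21.png loupe 62 313.5 144.4 116.5
```

Every check is well inside its limit, the bystanders have not moved (only the brightness changed), and the gripper is clear of everything. I'm handing the job in.

Run:
```python
from rig import *
print(close_job()); print(get_obs()["clock"])
```

```text
the job is handed in; nothing more can be done
None
the job is handed in; nothing more can be done
```

I set the bench out as asked and handed the job in at about 37 s. I moved the paperweight to the slips first, then the large tin, the small tin onto its lid, the block to the pad and the pen to the tray.

`close_job()` gives no verdict. These are my last camera measurements before handing in:

| Item | Measured | Limit |
|---|---|---|
| Block from the pad centre | 1.8 mm | 14 mm |
| Paperweight from the slips centre | about 3.3 mm | 14 mm |
| Pen in the tray, lengthwise | x = +0.5 mm | ±13 mm |
| Pen in the tray, crosswise | y = −15.8 mm | −32 to −2 mm |
| Pen angle to the tray | 0.3° | 11.5° (0.2 rad) |
| Large tin to the pad and to the tray | 136 and 134 mm | 151 mm each |
| Small tin from the large tin's centre | about 1.6 mm | 10 mm |

- **Bystanders:** the ink bottle and the loupe stayed within half a pixel (about 1 mm) of where they started. The plain picture difference there was not zero, because the later picture is brighter, so I went by their outlines.
- **Disagreements:**
  - The block's top triangulated at 61 mm instead of the expected 56 mm.
  - The wrist view put the large tin about 3 mm from where the top view did.
  - The two sight lines to the paperweight's top missed each other by 3.5 mm.
- **Force reading:** while I set the paperweight down, the wrist force never clearly showed contact. I released it at the expected height, and the pictures show it upright on the slips.

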